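# Fetch the peeler from behind the jars in the condiment caddy

## Task

The lemon is waiting to be peeled, but the peeler lies on the rest at the back of the dark wooden condiment caddy, behind the pepper mill, the yellow-lidded jar and the spice jar. Stand all three of them aside, upright on the bare worktop, then fetch the peeler and lay it flat on the near half of the cutting board, straight across the board (parallel to its short sides) and about midway between its long sides. Finally put each of the three back, upright, into the same well of the caddy that it stood in at the start; do not knock anything over, and leave the lemon, the lime and the dark mug where they are.

Things in the scene. Friction and masses are not known exactly. Their poses are not given: they have to be found in the camera images.
- caddy: Dark wooden caddy, fixed, 126 x 292 mm. Origin on the worktop, x to its back (away from the robot), y along its length, z up. Three wells centred at x -39, y -94, 0, 94 mm, each 78 (x) by 90 (y) inside; floor at height 10 mm, walls to 30 mm, end walls to 32, kerb behind to 16. Behind them two cradles hold the peeler: x 15, y -47 and 47 mm, 44 (x) by 12 (y), notch floor at 30 mm, lips to 40 mm.
- pepper_mill: Loose brown wooden pepper mill, 58 mm in diameter, 170 mm tall (body to 122 mm, above it a round head 50 mm wide with a small knob), about 0.18 kg; the head does not turn. Tall: grip it by the head or neck (120 to 150 mm up). Origin at the centre of its underside, z up. At the start it stands in any one of the three wells of the caddy.
- nut_jar: Loose squat glass jar of light brown spread with a yellow lid, 60 mm in diameter (lid 64 mm, from 83 mm up), 94 mm tall, about 0.43 kg. Origin at the centre of its underside, z up. At the start it stands in any one of the three wells.
- spice_jar: Loose slim glass spice jar with a dark green lid, 46 mm in diameter, 106 mm tall, about 0.11 kg. Origin at the centre of its underside, z up. At the start it stands in one of the three wells.
- peeler: Loose peeler, yellow handle, 170 mm long (x, towards the blade), 25 mm wide (y), 18 mm high, about 0.08 kg; grip it across its width at its middle. Origin at the centre of its underside, z up. At the start it lies along the caddy's y in the two cradles, underside 30 mm up, with free space beside and below its middle once the jars are gone; with them in place no gripper fits round it.
- board: Bamboo cutting board, fixed, 426 mm (x) by 288 mm (y), 20 mm thick. Origin at the centre of its underside, on the worktop; x along its long side, away from the robot; its near half has x below 0. Caddy and board lie to the left and right of the robot's middle, either way round; the worktop between them is bare up to 0.75 m from the robot, and at least 130 mm wide.
- lemon: Loose yellow lemon, 83 mm long (x) by 58 mm, lying on the far half of the board; to be left alone. Origin at its underside.
- lime: Loose green lime, 53 mm long (x) by 46 mm by 48 mm high, lying on the far half of the board; to be left alone. Origin at its underside.
- dark_mug: Loose black mug, 88 mm wide, 106 mm tall with a handle, standing at the left edge of the worktop; to be left alone. Origin at its underside.

How it is judged:
By the outcome, as a careful person would: the job done as asked, in the order asked, and still so for the second after the job is handed in, with the robot touching nothing.
It also fails if it takes over 128 s, if anything falls off the work surface, if the arm or the gripper's body presses on something with over 40 N, if the wrist force passes 120 N, or if a joint passes its speed limit or range.

## Robot

A 6-joint arm with a two-finger parallel gripper is mounted at the origin on a cart in front of the work surface, level with it; the furniture and walls round the work are solid. World frame = base frame: x ahead of the robot, y to its left, z up, the work surface at z = 0. Lengths are in m, angles in rad, forces in N, time in s.
With the tool pointing down it reaches from about 0.275 to 0.75 m from the base axis. Payload 10.2 kg.
Tool frame: the origin (TCP) lies midway between the tips of the shut fingers; the grasp point (between the pads) lies r.grasp_offset behind it (r.grasp_offset is the distance from the TCP to the grasp point, in m); z points along the fingers, y is the direction in which the jaws open and shut (so a half turn about z gives the same grasp; the last joint's range is limited). The gripper opens to 88 mm and grips with 3 to 60 N. Pads are 18 mm wide; open, the fingers measure 123 mm over their backs; the gripper's body (75 mm by 187 mm) begins 45 mm behind the grasp point.
Start: joints at [0.944, 0.313, 1.498, -0, 1.331, -0.223], TCP at [0.206, 0.483, 0.239] pointing down, gripper open.
Joint ranges: [-2.94, 2.94], [-0.97, 2.17], [0.19, 2.56], [-1.23, 4.37], [0.02, 3.11], [-2.88, 2.88]. Speed limits (rad/s): [2.39, 2.39, 3.01, 3.14, 3.14, 3.14].

## Interface

Orientations are given as [roll, pitch, yaw] about the fixed x, y, z axes, in that order (R = Rz(yaw) Ry(pitch) Rx(roll)).
In Python, from cell import r gives the robot as it stands.
- The arm moves only by the tool carry_out, never from a script. Its argument "deltas" is a list that holds one entry, the list of rows, each a list of 7 numbers: the gripper's target within -1 to 1 (shut at 1, half-way at 0, fully open at -1), then the shift along the tool's x, y, z each as a share of 0.03 m, from -1 to 1, then the turn, a rotation vector about the tool's x, y, z each as a share of 0.1 rad, from -1 to 1. A call has 1 to 5 rows; each row shifts and turns the pose as measured when the row begins, along the tool's axes as they then stand; what a row does not reach is not made up. A row lasts 1/10 s, in which the tool goes at most 50 mm and 8.59 degrees, less where a joint would pass 70% of its speed; a pose out of reach is approached as far as the arm can. A call with a number of a shift or a turn outside -1 to 1 is refused whole. A call with a gripper value outside its range is refused whole. The fingers move at their own pace and stop on an object; "squeeze" is the grip in N (left out, the last holds). Time passes only in rows, so rows that do not move let the fingers close. It gives the time, the measured TCP pose, the force and the opening at its end, in the units of the state.
- r.observe(): the state, without advancing time (a new reading comes with each control period).
- r.capture(name): name is "scene" or "side" or "wrist"; returns a dict with "pixels" (420x560x3 uint8, blue, green, red), "mtx" (3x3 intrinsics, pixels), "R" (3x3) and "t" (3): a world point X has camera coordinates R X + t. Camera axes: x right, y down, z forward; pixel columns grow to the right and rows downward; lengths in m; the calibration is good to about 2 mm. A picture is of the moment at which its call begins. There is no depth.
- r.finish_job(): hands the job in, once; it reports no verdict.
The state is a dict: "clock": time; "joints": joint angles; "dq": joint speeds; "effort": joint torques, N m; "position": TCP position; "ee_rot": TCP orientation; "contact_force": force on the tool from outside, world axes, zero at the start; "wrist_torque": the same for the moment, N m; "gripper_width": finger opening in m.
Only numpy, scipy, OpenCV 4.12 (cv2) and the standard library are available. Lean on these libraries where they do the work, as an engineer would, in place of code of your own. Each camera call takes 0.05 s, during which the arm holds its last target.

## Working session

There is one attempt and no reset: what is moved stays moved. The work goes in short steps, Python scripts to look and compute and a tool call to move; the robot and the scene stay as the last step left them, time stands still between calls to the robot, and variables do not carry over. Pictures are saved under pics/ and viewed, and the job is handed in when it is done.

Besides the shell and the picture viewer there is one more tool, called after ">>>" in YAML: its name, and indented under it one key for each argument. carry_out: Moves the arm, as the interface text tells. Its arguments: {"type":"object","properties":{"deltas":{"type":"array"},"squeeze":{"type":"number"}},"required":["deltas"]}

```bash
ls; mkdir -p pics; python3 - <<'E'
from cell import r
import cv2
print(r.observe(), r.grasp_offset)
for n in ("scene","side","wrist"):
    c=r.capture(n); cv2.imwrite(f"pics/{n}0.png",c["pixels"]); print(n,c["mtx"].tolist(),c["R"].tolist(),c["t"])
E
```

```text
pics
{'clock': 0.0, 'joints': array([ 9.43603628e-01,  3.13442701e-01,  1.49843056e+00, -1.73691856e-05,
        1.33098538e+00, -2.23394497e-01]), 'dq': array([-0.00107813,  0.00164295, -0.00010169,  0.00171428, -0.00062998,
       -0.00081336]), 'effort': array([-3.60131526e-04, -4.02202034e+01, -2.52267945e+01,  6.94215624e-02,
        3.53418128e-02, -6.70888608e-05]), 'position': array([0.20614613, 0.48257006, 0.23816726]), 'ee_rot': array([-3.14035439e+00, -2.64020334e-04,  2.73779842e+00]), 'contact_force': array([1.11035884, 0.72979206, 0.7340355 ]), 'wrist_torque': array([-0.00460778,  0.00664124,  0.04377628]), 'gripper_width': 0.08789025601555528} 0.0187
scene [[476.48973013320216, 0.0, 279.7793935141805], [0.0, 476.48973013320216, 201.11550002057788], [0.0, 0.0, 1.0]] [[0.4984221069687466, -0.8669306529470575, 0.002578035225467398], [-0.6607344967493234, -0.38179614386395905, -0.6462674595986013], [0.5612533546360803, 0.3204105920711729, -0.7631066271487532]] [-0.24855275  0.4770981   1.01289836]
side [[542.2040549997098, 0.0, 278.6525890328987], [0.0, 542.2040549997098, 212.56585543003607], [0.0, 0.0, 1.0]] [[0.7672940545431065, -0.6407647888043211, 0.026082931034566006], [-0.28433476761346027, -0.3763739862944469, -0.8817575417125882], [0.5748161217198068, 0.669151035170223, -0.4709812292879824]] [-0.41316308  0.24684368  1.5940542 ]
wrist [[300.3102188996845, 0.0, 282.6701381577752], [0.0, 300.3102188996845, 204.72796652547484], [0.0, 0.0, 1.0]] [[0.39290347520934715, 0.9195792814763246, -0.0008967986989762774], [0.8852731349700124, -0.3779814291539708, 0.2709640487501801], [0.24883395200170372, -0.10725662820642039, -0.9625890504452072]] [-0.52441607 -0.03740948  0.38835128]
```

View pics/scene0.png

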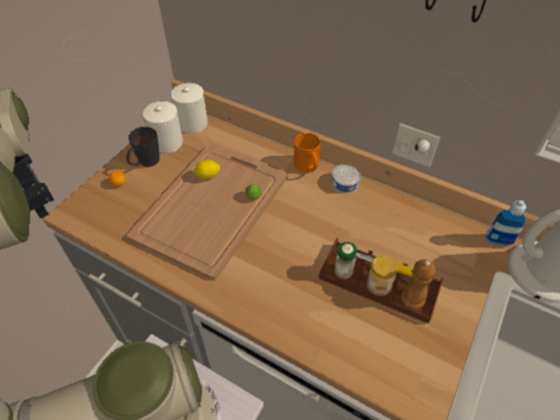

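View pics/side0.png

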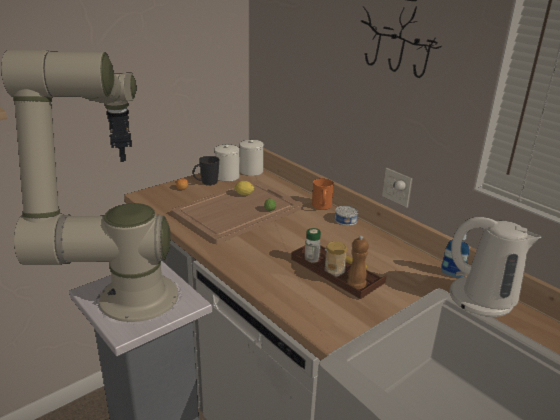

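View pics/wrist0.png

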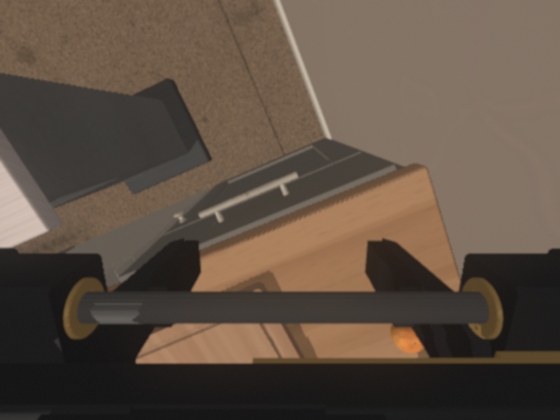

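The scene view shows the board at left (centre about 208,208) and the caddy at right (about 380,280). From left to right in the caddy stand the spice jar (346,260), nut jar (382,275) and mill (420,283). I'll enlarge it for measuring.

```bash
cat > h.py <<'E'
import cv2,numpy as np
from cell import r
def crop(img,x0,y0,w,h,s,name):
    c=cv2.resize(img[y0:y0+h,x0:x0+w],None,fx=s,fy=s,interpolation=cv2.INTER_CUBIC)
    for i in range(0,w,20):
        cv2.line(c,(int(i*s),0),(int(i*s),6),(255,255,255),1);cv2.putText(c,str(x0+i),(int(i*s),16),0,.35,(255,255,255),1)
    for i in range(0,h,20):
        cv2.line(c,(0,int(i*s)),(6,int(i*s)),(255,255,255),1);cv2.putText(c,str(y0+i),(8,int(i*s)+4),0,.35,(255,255,255),1)
    cv2.imwrite("pics/"+name+".png",c)
def ray(c,u,v,z):
    K,R,t=c["mtx"],np.array(c["R"]),np.array(c["t"])
    d=R.T@np.linalg.inv(K)@np.array([u,v,1.]);o=-R.T@t
    return o+d*(z-o[2])/d[2]
def proj(c,X):
    p=np.array(c["R"])@np.asarray(X,float).T+np.array(c["t"])[:,None]
    q=np.array(c["mtx"])@p; return (q[:2]/q[2]).T
E
python3 - <<'E'
from h import *
a=cv2.imread("pics/scene0.png");crop(a,310,225,140,100,5.6,"c1");crop(a,120,140,175,135,4.5,"c2")
b=cv2.imread("pics/side0.png");crop(b,280,215,115,85,6.5,"c3")
E
```

```text
(no output)
```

View pics/c1.png

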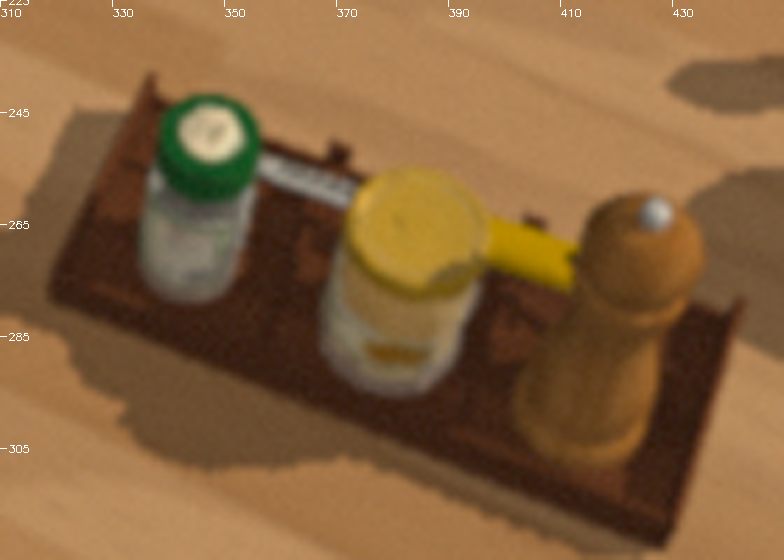

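View pics/c2.png

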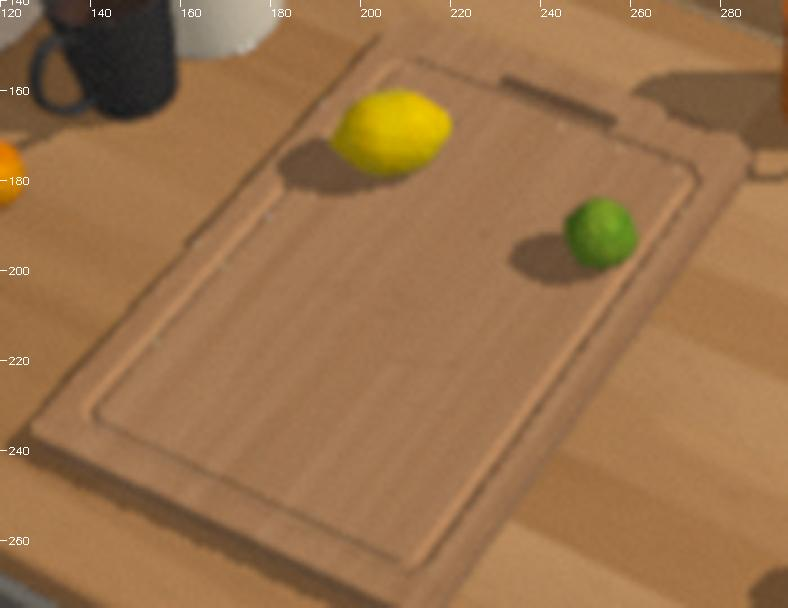

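View pics/c3.png

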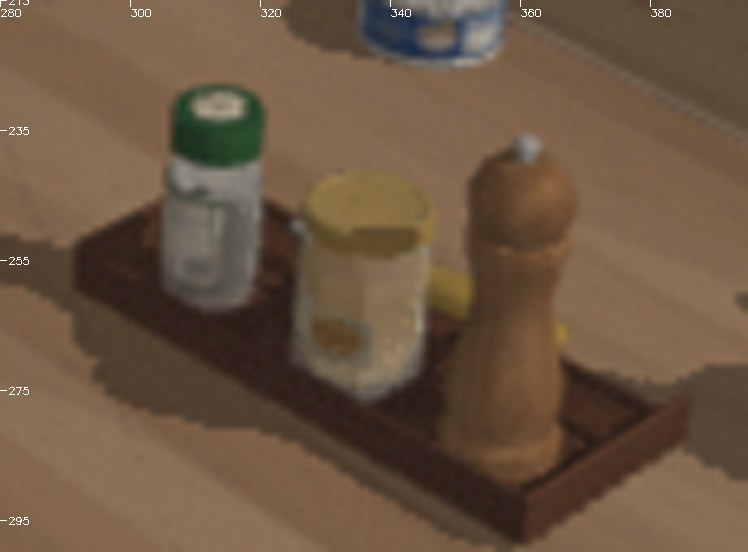

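```bash
cat > fit.py <<'E'
from h import *
from scipy.optimize import least_squares
S=r.capture("scene");D=r.capture("side")
def T(p,P):
    c,s=np.cos(p[2]),np.sin(p[2]);P=np.array(P,float)
    return np.c_[p[0]+c*P[:,0]-s*P[:,1],p[1]+s*P[:,0]+c*P[:,1],P[:,2]]
hx,hy=.063,.146
cs=[((-hx,hy,.0),(319.3,277.7)),((-hx,-hy,0),(428.8,322.3)),((hx,-hy,.032),(442.5,278.9)),((hx,hy,.032),(337.1,238.4))]
cd=[((-hx,-hy,0),(360.3,298.5)),((-hx,-hy,.032),(360.3,292.7)),((hx,-hy,.032),(386.2,275.8)),((-hx,hy,.032),(291.5,253.5))]
def f(p): return np.r_[(proj(S,T(p,[a for a,_ in cs]))-[b for _,b in cs]).ravel(),(proj(D,T(p,[a for a,_ in cd]))-[b for _,b in cd]).ravel()]
q=least_squares(f,[.5,-.25,0],loss='soft_l1'); cad=q.x; print("caddy",cad, q.fun.round(1))
bs=[((-.213,.144,.02),(126.7,235.1)),((.213,-.144,.02),(287.1,174.4)),((.213,.144,.02),(205.6,147.1))]
g=lambda p:(proj(S,T(p,[a for a,_ in bs]))-[b for _,b in bs]).ravel()
q=least_squares(g,[.5,.25,0]);bd=q.x;print("board",bd,q.fun.round(1))
print("well", T(cad,[(-.039,y,.01) for y in (.094,0,-.094)]).round(4))
print("peeler",T(cad,[(.015,0,.03)]))
for n,u,v,z in (("spice",347.1,248.8,.116),("nut",383.8,265.2,.104),("mill",427.3,263,.178)): print(n,ray(S,u,v,z).round(4))
for n,u,v,z in (("spice",280+218/6.5,215+104/6.5,.116),("nut",280+368/6.5,215+207/6.5,.104),("mill",280+527/6.5,215+147/6.5,.178)): print(n,ray(D,u,v,z).round(4))
for c,n in ((S,"scene"),(D,"side")):
    a=c["pixels"].copy(); big=cv2.resize(a,None,fx=4,fy=4,interpolation=cv2.INTER_CUBIC)
    for p,x,y,zs in ((cad,hx,hy,(0,.032)),(bd,.213,.144,(.02,))):
        for z in zs: cv2.polylines(big,[(proj(c,T(p,[(-x,-y,z),(x,-y,z),(x,y,z),(-x,y,z)]))*4+2).astype(int)],True,(255,255,0),1)
    if n=="scene": cv2.imwrite("pics/o_b.png",big[540:1140,460:1200]);cv2.imwrite("pics/o_c.png",big[880:1320,1240:1800])
    else: cv2.imwrite("pics/o_d.png",big[840:1240,1080:1600]);cv2.imwrite("pics/o_e.png",big[640:1000,640:1280])
E
python3 fit.py
```

```text
caddy [ 0.55797167 -0.26562628  0.0665839 ] [-0.9  1.4 -0.2  2.6  1.9 -1.   0.3 -1.6 -0.5  1.7  0.6 -1.3  0.4 -0.7
 -0.7 -2. ]
board [0.5425826  0.2570526  0.05197359] [-2.6  3.4  0.5 -1.7  2.6 -3.6]
well [[ 0.5128 -0.1744  0.01  ]
 [ 0.5191 -0.2682  0.01  ]
 [ 0.5253 -0.362   0.01  ]]
peeler [[ 0.57293843 -0.26462826  0.03      ]]
spice [ 0.5308 -0.1714  0.116 ]
nut [ 0.5397 -0.266   0.104 ]
mill [ 0.5433 -0.3553  0.178 ]
spice [ 0.5333 -0.175   0.116 ]
nut [ 0.5381 -0.2749  0.104 ]
mill [ 0.5413 -0.3638  0.178 ]
```

View pics/o_b.png

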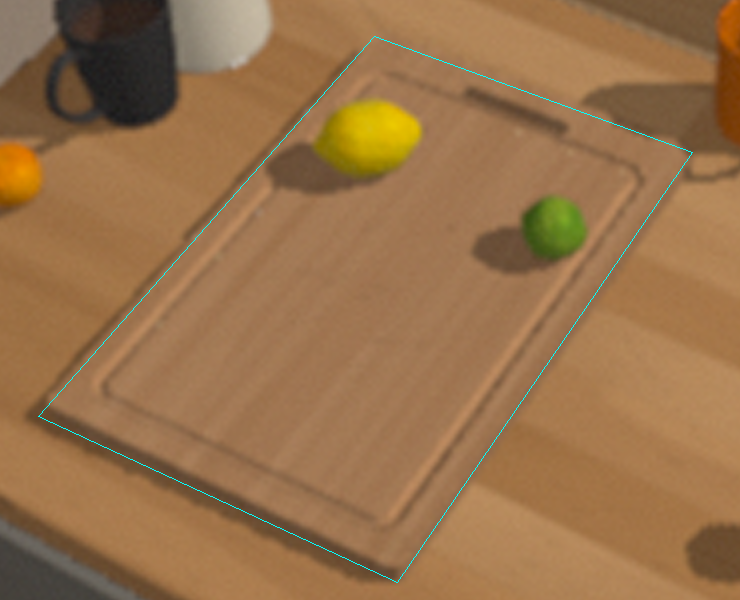

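View pics/o_c.png

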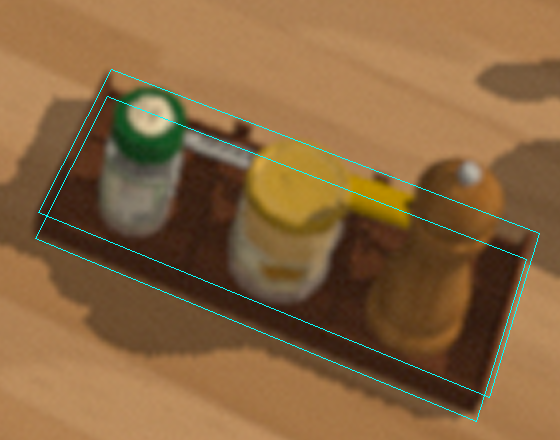

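View pics/o_d.png

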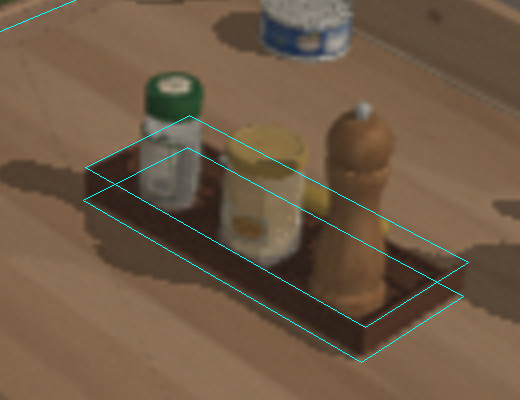

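```bash
python3 - <<'E'
from h import *
S=r.capture("scene");D=r.capture("side")
crop(S["pixels"],120,140,175,135,4.5,"c2")
crop(S["pixels"],170,225,80,60,9,"c4")
crop(D["pixels"],165,170,140,80,5.6,"c5")
P=lambda c:np.array(c["mtx"])@np.c_[c["R"],c["t"]]
for n,a,b in (("spice",(347.1,248.8),(280+218/6.5,215+104/6.5)),("nut",(383.8,265.2),(280+368/6.5,215+207/6.5)),("mill",(427.3,263),(280+527/6.5,215+147/6.5))):
    X=cv2.triangulatePoints(P(S),P(D),np.array(a),np.array(b));X=(X[:3]/X[3]).ravel();print(n,X.round(4),proj(S,[X])-a,proj(D,[X])-b)
E
```

```text
spice [ 0.5351 -0.1714  0.1129] [[ 0.59788974 -0.52314161]] [[-0.41541643  0.22268188]]
nut [ 0.5471 -0.2657  0.0955] [[ 0.41200945 -0.37245768]] [[-0.291778    0.16727103]]
mill [ 0.5502 -0.3556  0.1704] [[ 0.3426283  -0.32925105]] [[-0.2378894   0.15412629]]
```

View pics/c4.png

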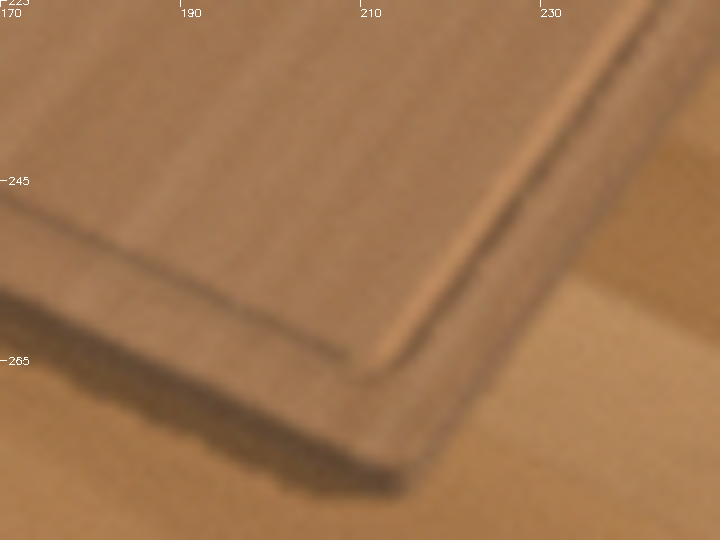

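View pics/c5.png

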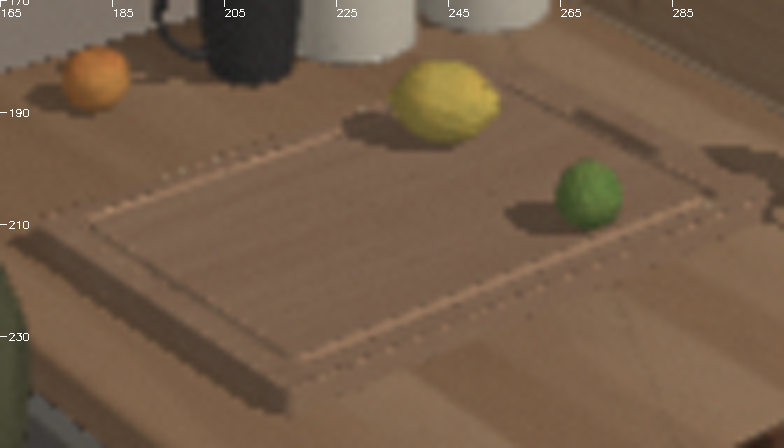

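```bash
cat > plan.py <<'E'
import numpy as np,sys
from cell import r
from scipy.spatial.transform import Rotation as Ro
def plan(tx,ty,tz,yaw,n=60,step=.03,grip=None):
    o=r.observe();p=o["position"].copy();R=Ro.from_euler("xyz",o["ee_rot"]);tgt=np.array([tx,ty,tz]);G=Ro.from_euler("xyz",[np.pi,0,yaw])
    rows=[]
    for k in range(n):
        d=R.inv().apply(tgt-p);w=(R.inv()*G).as_rotvec()
        if np.abs(d).max()<.0004 and np.abs(w).max()<.002: break
        s=min(1,step/max(np.abs(d).max(),1e-9),.046/max(np.linalg.norm(d),1e-9));u=min(1,.1/max(np.abs(w).max(),1e-9))
        a=np.round(d*s/.03,2);b=np.round(w*u/.1,2);rows.append([*a,*b])
        p=p+R.apply(a*.03);R=R*Ro.from_rotvec(b*.1)
    print(o["clock"],o["position"].round(4),o["ee_rot"].round(3),o["contact_force"].round(1),o["gripper_width"])
    for q in rows: print([float(x) for x in q])
if __name__=="__main__": plan(*map(float,sys.argv[1:5]))
E
cat > bfit.py <<'E'
from h import *
from scipy.optimize import least_squares
S=r.capture("scene");D=r.capture("side")
from fit import T
E
python3 plan.py .43 -.26 .36 1.637; python3 - <<'E'
from h import *
S=r.capture("scene")
for u,v in((55,215),(370,400),(319,278),(429,322)): print(ray(S,u,v,0).round(3))
print(ray(S,406.4,270.5,.042), ray(S,310+310/5.6,225+180/5.6,.042))
E
```

```text
0.35 [0.2063 0.4828 0.2386] [-3.141 -0.     2.738] [-0.5 -0.4  0. ] 0.08772062005230354
[-0.84, -1.0, -0.2, -0.0, 0.0, 1.0]
[-1.0, -0.98, -0.22, -0.0, 0.0, 1.0]
[-1.0, -0.8, -0.2, -0.0, 0.0, 1.0]
[-1.0, -0.65, -0.19, -0.0, 0.0, 1.0]
[-1.0, -0.51, -0.18, -0.0, 0.0, 1.0]
[-1.0, -0.39, -0.17, -0.0, 0.0, 1.0]
[-1.0, -0.28, -0.16, -0.0, 0.0, 1.0]
[-1.0, -0.18, -0.16, -0.0, 0.0, 1.0]
[-1.0, -0.07, -0.16, -0.0, 0.0, 1.0]
[-1.0, 0.03, -0.16, -0.0, 0.0, 1.0]
[-1.0, 0.13, -0.16, -0.0, 0.0, 1.0]
[-1.0, 0.23, -0.16, -0.0, 0.0, 0.01]
[-1.0, 0.23, -0.16, -0.0, 0.0, -0.0]
[-1.0, 0.23, -0.16, -0.0, 0.0, -0.0]
[-1.0, 0.23, -0.16, -0.0, 0.0, -0.0]
[-1.0, 0.23, -0.16, -0.0, 0.0, -0.0]
[-1.0, 0.23, -0.16, -0.0, 0.0, -0.0]
[-1.0, 0.23, -0.16, -0.0, 0.0, -0.0]
[-1.0, 0.23, -0.16, -0.0, 0.0, -0.0]
[-1.0, 0.23, -0.16, -0.0, 0.0, -0.0]
[-1.0, 0.23, -0.16, -0.0, 0.0, -0.0]
[-1.0, 0.23, -0.16, -0.0, 0.0, -0.0]
[-1.0, 0.22, -0.16, -0.0, 0.0, -0.0]
[-1.0, 0.23, -0.15, -0.0, 0.0, -0.0]
[-0.08, 0.02, -0.01, -0.0, 0.0, -0.0]
[0.295 0.634 0.   ]
[ 0.269 -0.361  0.   ]
[ 0.489 -0.124  0.   ]
[ 0.513 -0.414  0.   ]
[ 0.59604624 -0.31605298  0.042     ] [ 0.58125591 -0.2092922   0.042     ]
```

>>> carry_out:
  deltas:
    - [[-1,-0.84,-1,-0.2,0,0,1],[-1,-1,-0.98,-0.2,0,0,1],[-1,-1,-0.8,-0.2,0,0,1],[-1,-1,-0.65,-0.2,0,0,1],[-1,-1,-0.5,-0.2,0,0,1]]

```text
clock: 0.9
position: [0.2601, 0.2978, 0.2679]
ee_rot: [-3.14, 0.0, 2.226]
contact_force: [-0.3, -0.4, 0.9]
gripper_width: 0.0883
```

>>> carry_out:
  deltas:
    - [[-1,-1,-0.4,-0.2,0,0,1],[-1,-1,-0.28,-0.2,0,0,1],[-1,-1,-0.18,-0.2,0,0,1],[-1,-1,-0.07,-0.2,0,0,1],[-1,-1,0.03,-0.2,0,0,1]]

```text
clock: 1.4
position: [0.3018, 0.1431, 0.3]
ee_rot: [3.14, 0.001, 1.705]
contact_force: [0.3, 0.5, 0.8]
gripper_width: 0.0881
```

```bash
python3 plan.py .43 -.26 .36 1.637
```

```text
1.4 [0.3018 0.1431 0.3   ] [3.140e+00 1.000e-03 1.705e+00] [0.3 0.5 0.8] 0.08805145212195846
[-1.0, 0.18, -0.14, 0.01, 0.01, 0.68]
[-1.0, 0.25, -0.15, 0.0, 0.0, -0.0]
[-1.0, 0.25, -0.15, 0.0, 0.0, -0.0]
[-1.0, 0.25, -0.15, 0.0, 0.0, -0.0]
[-1.0, 0.25, -0.15, 0.0, 0.0, -0.0]
[-1.0, 0.24, -0.14, 0.0, 0.0, -0.0]
[-1.0, 0.25, -0.15, 0.0, 0.0, -0.0]
[-1.0, 0.24, -0.14, 0.0, 0.0, -0.0]
[-1.0, 0.25, -0.15, 0.0, 0.0, -0.0]
[-1.0, 0.24, -0.14, 0.0, 0.0, -0.0]
[-1.0, 0.25, -0.15, 0.0, 0.0, -0.0]
[-1.0, 0.24, -0.14, 0.0, 0.0, -0.0]
[-1.0, 0.25, -0.15, 0.0, 0.0, -0.0]
[-0.7, 0.17, -0.1, 0.0, 0.0, -0.0]
```

>>> carry_out:
  deltas:
    - [[-1,-1,0.2,-0.15,0,0,0.7],[-1,-1,0.25,-0.15,0,0,0],[-1,-1,0.25,-0.15,0,0,0],[-1,-1,0.25,-0.15,0,0,0],[-1,-1,0.25,-0.15,0,0,0]]

```text
clock: 1.9
position: [0.3491, -0.0103, 0.3248]
ee_rot: [3.137, 0.002, 1.628]
contact_force: [-0.2, 0.2, 0.4]
gripper_width: 0.088
```

>>> carry_out:
  deltas:
    - [[-1,-1,0.25,-0.15,0,0,0],[-1,-1,0.25,-0.15,0,0,0],[-1,-1,0.25,-0.15,0,0,0],[-1,-1,0.25,-0.15,0,0,0],[-1,-1,0.25,-0.15,0,0,0]]

```text
clock: 2.4
position: [0.3954, -0.1648, 0.3494]
ee_rot: [3.135, 0.003, 1.626]
contact_force: [-0.1, 0.3, 1.0]
gripper_width: 0.0884
```

>>> carry_out:
  deltas:
    - [[-1,-1,0.25,-0.15,0,0,0],[-1,-1,0.25,-0.15,0,0,0],[-1,0,0,0,0,0,0]]

```text
clock: 2.7
position: [0.4143, -0.2292, 0.3586]
ee_rot: [3.135, 0.003, 1.623]
contact_force: [-0.9, 0.5, -0.3]
gripper_width: 0.0879
```

```bash
python3 - <<'E'
from h import *
print(r.observe())
for n in ("wrist","scene"):
    c=r.capture(n); cv2.imwrite(f"pics/{n}1.png",c["pixels"])
c=r.capture("wrist");print(c["R"],c["t"],-c["R"].T@c["t"])
E
```

```text
{'clock': 2.7, 'joints': array([-0.7550745 ,  0.13455075,  1.41300187,  0.00292465,  1.58747045,
       -0.80738208]), 'dq': array([ 0.02426573, -0.03539811,  0.04289194,  0.01232047,  0.01019873,
        0.01615087]), 'effort': array([-1.26011431e+00, -3.23670924e+01, -2.82004631e+01, -3.64770857e-02,
        2.56637949e-02, -2.90532829e-01]), 'position': array([ 0.41431243, -0.22921801,  0.35861457]), 'ee_rot': array([3.13493798e+00, 2.72487892e-03, 1.62315321e+00]), 'contact_force': array([-0.85458017,  0.4566822 , -0.32234535]), 'wrist_torque': array([-0.04770601,  0.06388896,  0.01170301]), 'gripper_width': 0.08788719377251251}
[[ 0.99850247  0.05415854  0.007725  ]
 [ 0.05000732 -0.96084271  0.27254459]
 [ 0.02218313 -0.27175014 -0.96211214]] [-0.40394014 -0.30899298  0.43291015] [ 0.40918384 -0.15737345  0.50384292]
```

View pics/wrist1.png

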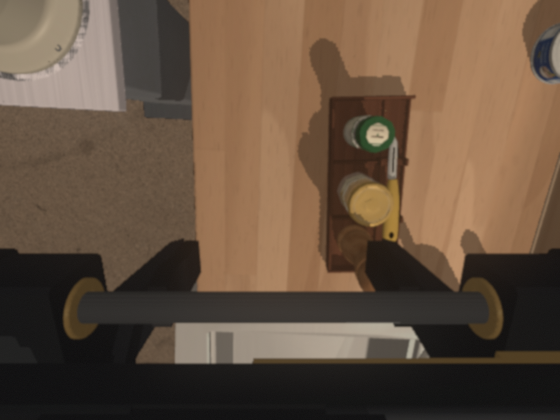

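View pics/scene1.png

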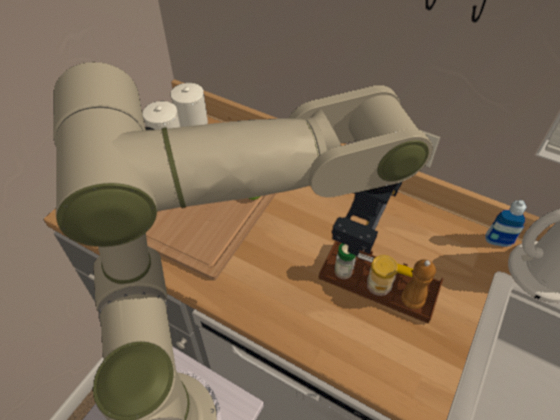

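```bash
python3 - <<'E'
from h import *
a=cv2.imread("pics/wrist1.png");crop(a,310,85,130,190,3.1,"w1");crop(a,320,85,100,105,6,"w2");crop(a,320,180,100,100,6,"w3")
E
```

```text
(no output)
```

View pics/w2.png

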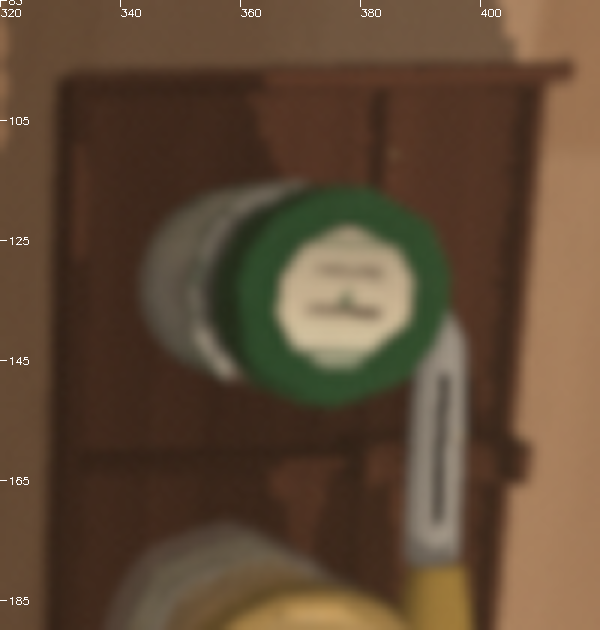

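View pics/w3.png

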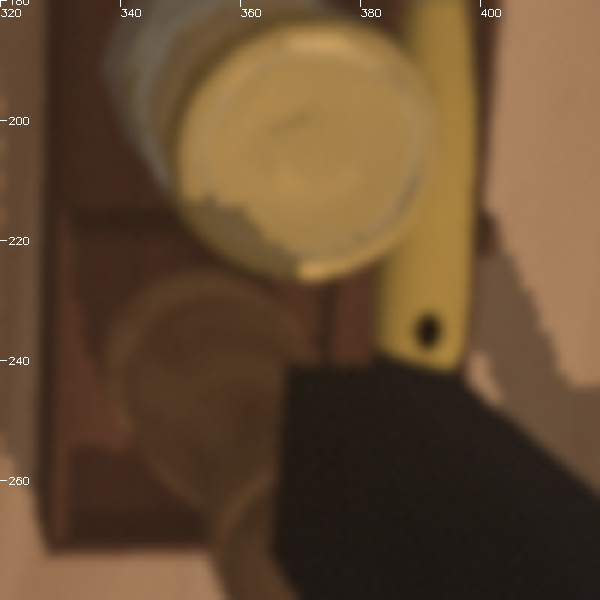

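```bash
python3 - <<'E'
from h import *
c=r.capture("wrist")
for n,u,v,z in (("FL",330.5,97.5,.03),("BL",415.5,95.8,.032),("FR",327.5,271.7,.03),("FR",327.5,271.7,.0),("spice",377.7,134.5,.116),("nut",370.8,205.3,.104),("nut",370.8,205.3,.104),("hole",391.3,235,.044),("blade",392.8,160,.042),("notchpost",407,162,.04),("spicebaseleft",343,133,.02),("millbody left",338,242,.03)): print(n,ray(c,u,v,z).round(4))
E
```

```text
FL [ 0.4823 -0.1209  0.03  ]
BL [ 0.6081 -0.1117  0.032 ]
FR [ 0.5054 -0.4085  0.03  ]
FR [ 0.5115 -0.4244  0.    ]
spice [ 0.5329 -0.168   0.116 ]
nut [ 0.5407 -0.2642  0.104 ]
nut [ 0.5407 -0.2642  0.104 ]
hole [ 0.6011 -0.329   0.044 ]
blade [ 0.5852 -0.2069  0.042 ]
notchpost [ 0.6085 -0.209   0.04  ]
spicebaseleft [ 0.5087 -0.1715  0.02  ]
millbody left [ 0.5179 -0.3516  0.03  ]
```

```bash
python3 plan.py .543 -.358 .21 1.651
```

```text
2.9 [ 0.4138 -0.2257  0.3591] [3.134e+00 3.000e-03 1.626e+00] [ 0.4 -0.4  0.4] 0.08848740323746185
[-0.9, 0.78, 0.97, 0.07, 0.03, -0.25]
[-0.92, 0.76, 0.96, 0.0, -0.0, 0.0]
[-0.92, 0.76, 0.96, 0.0, -0.0, 0.0]
[-0.91, 0.76, 0.96, 0.0, -0.0, 0.0]
[-0.92, 0.76, 0.96, 0.0, -0.0, 0.0]
[-0.15, 0.13, 0.17, 0.0, -0.0, 0.0]
```

>>> carry_out:
  deltas:
    - [[-1,-0.9,0.8,0.9,0.07,0.03,-0.25],[-1,-0.9,0.8,0.95,0,0,0],[-1,-0.9,0.75,0.95,0,0,0],[-1,-0.9,0.75,0.95,0,0,0],[-1,-0.9,0.75,0.95,0,0,0]]

```text
clock: 3.4
position: [0.545, -0.3495, 0.2235]
ee_rot: [3.131, 0.011, 1.659]
contact_force: [0.1, -0.5, -0.5]
gripper_width: 0.0879
```

```bash
python3 plan.py .543 -.358 .126 1.651
```

```text
3.4 [ 0.545  -0.3495  0.2235] [3.131 0.011 1.659] [ 0.1 -0.5 -0.5] 0.08787510091893971
[-0.07, -0.04, 1.0, 0.11, 0.1, 0.09]
[-0.09, -0.03, 1.0, -0.0, 0.0, -0.0]
[-0.09, -0.02, 1.0, -0.0, 0.0, -0.0]
[-0.02, -0.01, 0.25, -0.0, 0.0, -0.0]
```

>>> carry_out:
  deltas:
    - [[-1,-0.1,-0.05,0.4,0.1,0.1,0.1],[-1,0,0,0,0,0,0]]

```text
clock: 3.6
position: [0.5445, -0.3519, 0.2056]
ee_rot: [-3.136, -0.006, 1.65]
contact_force: [-0.1, -0.2, 0.7]
gripper_width: 0.088
```

```bash
python3 plan.py .543 -.358 .126 1.651; python3 - <<'E'
from h import *
c=r.capture("side");crop(c["pixels"],280,130,120,170,3.4,"s2")
c=r.capture("scene");crop(c["pixels"],310,130,160,190,3.1,"s3")
E
```

```text
3.6 [ 0.5445 -0.3519  0.2056] [-3.136 -0.006  1.65 ] [-0.1 -0.2  0.7] 0.08800526864058393
[-0.08, -0.02, 1.0, -0.05, -0.06, -0.01]
[-0.08, -0.02, 1.0, -0.0, 0.0, 0.0]
[-0.05, -0.02, 0.65, -0.0, 0.0, 0.0]
```

View pics/s2.png

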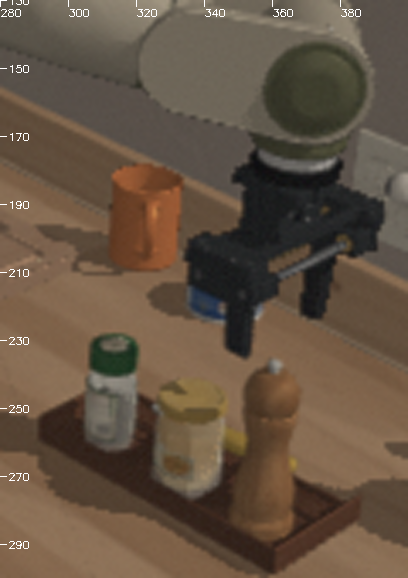

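View pics/s3.png

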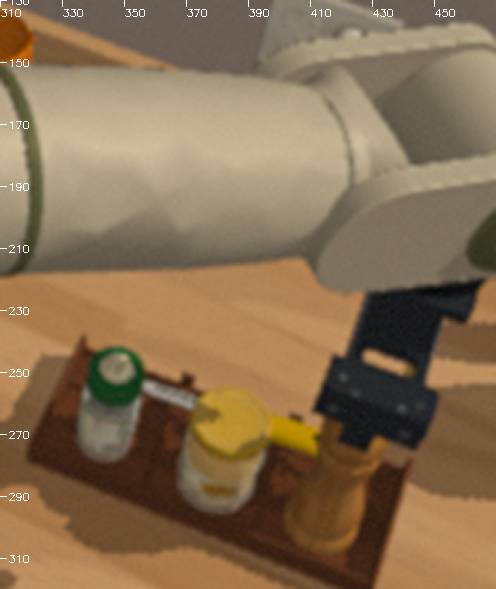

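>>> carry_out:
  deltas:
    - [[-1,-0.08,0,1,-0.05,-0.05,0],[-1,-0.08,0,1,0,0,0],[-1,-0.05,0,0.65,0,0,0],[-1,0,0,0,0,0,0]]

```text
clock: 4.1
position: [0.5466, -0.3566, 0.1373]
ee_rot: [3.128, 0.014, 1.654]
contact_force: [-0.0, 0.3, 0.1]
gripper_width: 0.0881
```

>>> carry_out:
  deltas:
    - [[1,0,0,0,0,0,0],[1,0,0,0,0,0,0],[1,0,0,0,0,0,0],[1,0,0,0,0,0,0],[1,0,0,0,0,0,0]]
  squeeze: 20

```text
clock: 4.6
position: [0.5481, -0.3568, 0.1459]
ee_rot: [3.12, 0.022, 1.655]
contact_force: [-0.9, -0.1, -0.5]
gripper_width: 0.05
```

```bash
python3 - <<'E'
from h import *
o=r.observe();print(o)
c=r.capture("side");crop(c["pixels"],280,130,120,170,3.4,"s4")
o=r.observe();print(o["position"],o["ee_rot"],o["dq"])
E
```

```text
{'clock': 4.6, 'joints': array([-7.56153447e-01,  6.56550495e-01,  1.21572289e+00,  1.03127652e-03,
        1.23855733e+00, -8.41005114e-01]), 'dq': array([-0.00134196, -0.00892165, -0.00095559,  0.00103882,  0.00301498,
       -0.00035955]), 'effort': array([ 3.87269456e-02, -5.45293415e+01, -2.47435141e+01,  5.77801710e-02,
       -2.57739541e-02,  5.37888664e-04]), 'position': array([ 0.54810742, -0.35675222,  0.14592605]), 'ee_rot': array([3.12034576, 0.02226884, 1.65509004]), 'contact_force': array([-0.88923855, -0.10208909, -0.5474789 ]), 'wrist_torque': array([-0.03524277,  0.1979179 ,  0.02498866]), 'gripper_width': 0.04999037635503412}
[ 0.54807751 -0.35680871  0.14593252] [3.12039869 0.02227582 1.65501565] [-1.24437634e-03  7.31066195e-05 -1.84538431e-03 -3.98614019e-03
  4.32024700e-03  1.82257560e-03]
```

View pics/s4.png

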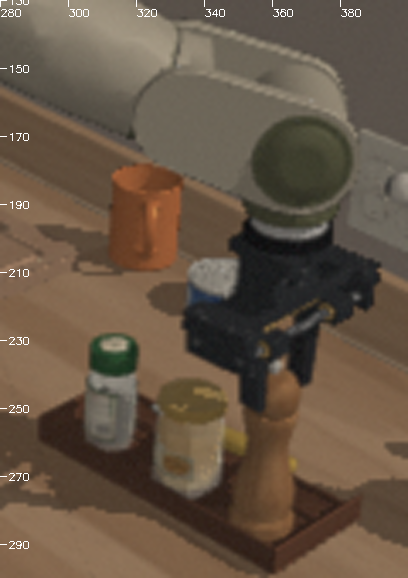

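>>> carry_out:
  deltas:
    - [[-1,0,0,0,0,0,0],[-1,0,0,0,0,0,0],[-1,0,0,0,0,0,0]]

```text
clock: 4.95
position: [0.5481, -0.3569, 0.1459]
ee_rot: [3.12, 0.022, 1.655]
contact_force: [-0.4, 0.5, -0.3]
gripper_width: 0.0689
```

```bash
python3 plan.py .543 -.358 .124 1.651
```

```text
4.95 [ 0.5481 -0.3569  0.1459] [3.12  0.022 1.655] [-0.4  0.5 -0.3] 0.06893753069782162
[-0.01, -0.19, 0.73, 0.21, 0.22, 0.04]
```

>>> carry_out:
  deltas:
    - [[-1,0,-0.1,0.3,0.1,0.1,0],[-1,0,-0.1,0.3,0.1,0.1,0],[-1,0,0,0.15,0,0,0],[-1,0,0,0,0,0,0]]

```text
clock: 5.35
position: [0.5415, -0.3575, 0.1201]
ee_rot: [-3.14, -0.001, 1.655]
contact_force: [-0.8, -0.1, 1.1]
gripper_width: 0.0883
```

```bash
python3 plan.py .543 -.358 .124 1.651
```

```text
5.35 [ 0.5415 -0.3575  0.1201] [-3.140e+00 -1.000e-03  1.655e+00] [-0.8 -0.1  1.1] 0.08834908756048557
[-0.02, 0.05, -0.13, -0.02, -0.01, 0.04]
```

>>> carry_out:
  deltas:
    - [[0,0,0,-0.2,0,0,0],[1,0,0,0,0,0,0],[1,0,0,0,0,0,0],[1,0,0,0,0,0,0],[1,0,0,0,0,0,0]]
  squeeze: 25

```text
clock: 5.85
position: [0.5419, -0.3577, 0.1274]
ee_rot: [-3.141, -0.0, 1.655]
contact_force: [0.1, -0.2, 0.7]
gripper_width: 0.0501
```

```bash
python3 plan.py .60 0 .26 1.651
```

```text
5.85 [ 0.5419 -0.3577  0.1274] [-3.141 -0.     1.655] [ 0.1 -0.2  0.7] 0.05008323186764873
[1.0, 0.25, -0.38, -0.01, -0.0, 0.04]
[1.0, 0.25, -0.38, 0.0, -0.0, 0.0]
[1.0, 0.25, -0.38, 0.0, -0.0, 0.0]
[1.0, 0.25, -0.38, 0.0, -0.0, 0.0]
[1.0, 0.24, -0.37, 0.0, -0.0, 0.0]
[1.0, 0.25, -0.38, 0.0, -0.0, 0.0]
[1.0, 0.24, -0.37, 0.0, -0.0, 0.0]
[1.0, 0.25, -0.38, 0.0, -0.0, 0.0]
[1.0, 0.24, -0.37, 0.0, -0.0, 0.0]
[1.0, 0.25, -0.38, 0.0, -0.0, 0.0]
[1.0, 0.24, -0.37, 0.0, -0.0, 0.0]
[0.73, 0.18, -0.28, 0.0, -0.0, 0.0]
```

>>> carry_out:
  deltas:
    - [[1,0,0,-0.5,0,0,0],[1,0,0,-1,0,0,0],[1,0,0,-1,0,0,0],[1,0,0,-1,0,0,0],[1,0.3,0.1,-0.7,0,0,0]]

```text
clock: 6.35
position: [0.5425, -0.3478, 0.2523]
ee_rot: [-3.133, -0.009, 1.654]
contact_force: [0.7, 0.8, -1.6]
gripper_width: 0.0469
```

```bash
python3 plan.py .60 0 .26 1.651;python3 - <<'E'
from h import *
c=r.capture("side");crop(c["pixels"],260,100,140,190,3.1,"s5")
E
```

```text
6.35 [ 0.5425 -0.3478  0.2523] [-3.133 -0.009  1.654] [ 0.7  0.8 -1.6] 0.04693176396997143
[1.0, 0.25, -0.02, -0.09, -0.09, 0.03]
[1.0, 0.25, -0.02, 0.0, 0.0, 0.0]
[1.0, 0.25, -0.02, 0.0, 0.0, 0.0]
[1.0, 0.25, -0.02, 0.0, 0.0, 0.0]
[1.0, 0.25, -0.02, 0.0, 0.0, 0.0]
[1.0, 0.25, -0.02, 0.0, 0.0, 0.0]
[1.0, 0.25, -0.03, 0.0, 0.0, 0.0]
[1.0, 0.25, -0.02, 0.0, 0.0, 0.0]
[1.0, 0.25, -0.03, 0.0, 0.0, 0.0]
[1.0, 0.25, -0.02, 0.0, 0.0, 0.0]
[1.0, 0.24, -0.03, 0.0, 0.0, 0.0]
[0.4, 0.1, -0.01, 0.0, 0.0, 0.0]
```

View pics/s5.png

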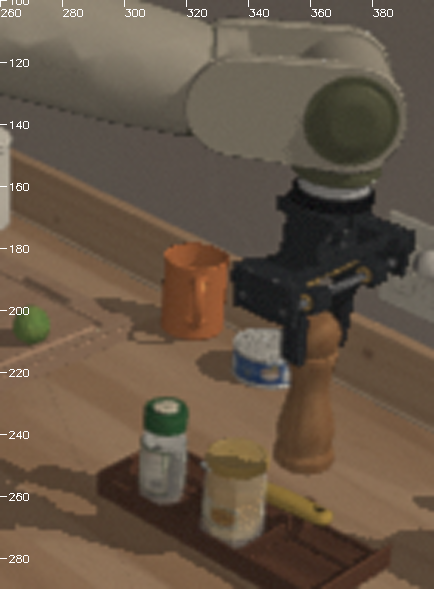

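>>> carry_out:
  deltas:
    - [[1,0.5,0.15,-0.2,-0.1,-0.1,0],[1,0.8,0.25,-0.2,0,0,0],[1,1,0.25,-0.1,0,0,0],[1,1,0.25,0,0,0,0],[1,1,0.25,0,0,0,0]]

```text
clock: 6.9
position: [0.5665, -0.2098, 0.2659]
ee_rot: [3.139, 0.002, 1.652]
contact_force: [0.6, 0.8, -2.1]
gripper_width: 0.0471
```

>>> carry_out:
  deltas:
    - [[1,1,0.25,0,0,0,0],[1,1,0.25,0,0,0,0],[1,1,0.25,0,0,0,0],[1,1,0.25,0,0,0,0],[1,0.8,0.2,0,0,0,0]]

```text
clock: 7.4
position: [0.5884, -0.0513, 0.2597]
ee_rot: [-3.138, -0.002, 1.654]
contact_force: [0.1, -0.2, -2.0]
gripper_width: 0.047
```

```bash
python3 plan.py .60 0 .13 1.651
```

```text
7.4 [ 0.5884 -0.0513  0.2597] [-3.138e+00 -2.000e-03  1.654e+00] [ 0.1 -0.2 -2. ] 0.047010551936488724
[0.38, 0.13, 1.0, -0.04, -0.02, 0.03]
[0.39, 0.12, 1.0, 0.0, -0.0, 0.0]
[0.39, 0.12, 1.0, 0.0, -0.0, 0.0]
[0.39, 0.12, 1.0, 0.0, -0.0, 0.0]
[0.12, 0.04, 0.32, 0.0, -0.0, 0.0]
```

>>> carry_out:
  deltas:
    - [[1,0.6,0.1,0.5,0,0,0],[1,0.5,0.1,1,0,0,0],[1,0.3,0.1,1,0,0,0],[1,0.1,0.1,0.8,0,0,0],[1,0,0,0.4,0,0,0]]

```text
clock: 7.9
position: [0.5929, 0.0055, 0.1414]
ee_rot: [-3.136, -0.004, 1.662]
contact_force: [0.5, -0.2, -2.2]
gripper_width: 0.0469
```

```bash
python3 plan.py .60 0 .12 1.651
```

```text
7.9 [0.5929 0.0055 0.1414] [-3.136 -0.004  1.662] [ 0.5 -0.2 -2.2] 0.046850896327962396
[-0.21, 0.22, 0.71, -0.05, -0.04, 0.11]
```

>>> carry_out:
  deltas:
    - [[1,0,0.05,0.3,-0.05,-0.04,0.1],[1,0,0,0.15,0,0,0],[1,0,0,0.1,0,0,0]]

```text
clock: 8.2
position: [0.5921, 0.0077, 0.121]
ee_rot: [-3.137, -0.001, 1.652]
contact_force: [-0.1, 0.1, -1.5]
gripper_width: 0.0469
```

```bash
python3 plan.py .60 0 .12 1.651;python3 - <<'E'
from h import *
c=r.capture("side");crop(c["pixels"],240,100,140,190,3.1,"s6")
c=r.capture("scene");crop(c["pixels"],230,150,140,140,4,"s7")
E
```

```text
8.2 [0.5921 0.0077 0.121 ] [-3.137e+00 -1.000e-03  1.652e+00] [-0.1  0.1 -1.5] 0.04689409724342847
[-0.28, 0.24, 0.03, -0.04, -0.01, 0.01]
```

View pics/s6.png

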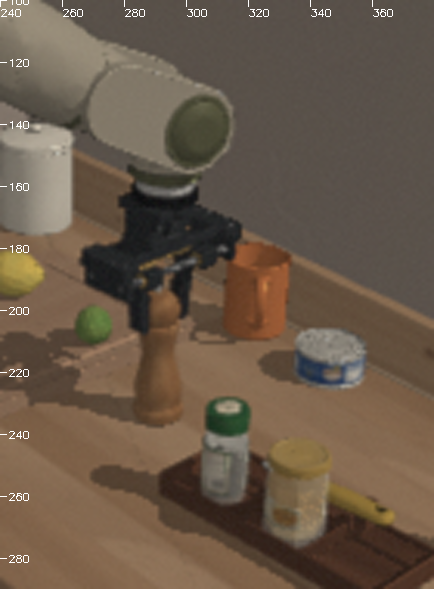

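Mill held upright just over the worktop. I'll lower it gently until it touches.

>>> carry_out:
  deltas:
    - [[1,0,0,0.1,0,0,0],[1,0,0,0.1,0,0,0],[1,0,0,0,0,0,0]]

```text
clock: 8.6
position: [0.5946, 0.0067, 0.1188]
ee_rot: [3.137, 0.001, 1.651]
contact_force: [-0.7, 0.2, -2.2]
gripper_width: 0.0467
```

>>> carry_out:
  deltas:
    - [[1,0,0,0.15,0,0,0],[1,0,0,0.15,0,0,0],[1,0,0,0.05,0,0,0]]

```text
clock: 8.9
position: [0.5991, 0.0061, 0.117]
ee_rot: [3.122, 0.005, 1.651]
contact_force: [-1.8, -0.7, 0.4]
gripper_width: 0.0469
```

>>> carry_out:
  deltas:
    - [[0.3,0,0,0,0,0,0],[-0.2,0,0,0,0,0,0],[-1,0,0,0,0,0,0],[-1,0,0,0,0,0,0]]

```text
clock: 9.3
position: [0.5993, 0.006, 0.117]
ee_rot: [3.121, 0.005, 1.651]
contact_force: [-0.1, -0.3, -0.0]
gripper_width: 0.0667
```

```bash
python3 plan.py .597 0.006 .22 1.651;python3 - <<'E'
from h import *
c=r.capture("side");crop(c["pixels"],240,150,100,100,5,"s8")
E
```

```text
9.3 [0.5993 0.006  0.117 ] [3.121 0.005 1.651] [-0.1 -0.3 -0. ] 0.06672760851771953
[-0.0, -0.0, -1.0, 0.21, 0.05, 0.0]
[0.0, -0.02, -1.0, -0.0, 0.0, 0.0]
[0.0, -0.02, -1.0, -0.0, 0.0, 0.0]
[0.0, -0.01, -0.43, -0.0, 0.0, 0.0]
```

View pics/s8.png

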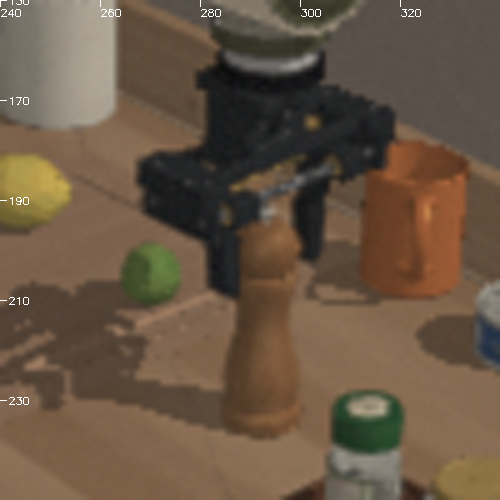

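>>> carry_out:
  deltas:
    - [[-1,0,0,-0.6,0.1,0,0],[-1,0,0,-1,0.1,0,0],[-1,0,0,-1,0,0,0],[-1,-0.5,0,-0.8,0,0,0],[-1,-1,-0.2,0,0,0,0]]

```text
clock: 9.85
position: [0.5958, -0.0373, 0.2216]
ee_rot: [-3.139, 0.004, 1.655]
contact_force: [-0.5, -1.3, 0.1]
gripper_width: 0.0882
```

```bash
python3 plan.py .541 -.264 .16 1.651
```

```text
9.85 [ 0.5958 -0.0373  0.2216] [-3.139  0.004  1.655] [-0.5 -1.3  0.1] 0.08824776911478532
[-1.0, -0.33, 0.28, -0.03, 0.04, 0.04]
[-1.0, -0.33, 0.28, 0.0, 0.0, -0.0]
[-1.0, -0.33, 0.28, 0.0, 0.0, -0.0]
[-1.0, -0.33, 0.28, 0.0, 0.0, -0.0]
[-1.0, -0.33, 0.28, 0.0, 0.0, -0.0]
[-1.0, -0.33, 0.28, 0.0, 0.0, -0.0]
[-1.0, -0.33, 0.27, 0.0, 0.0, -0.0]
[-0.38, -0.12, 0.11, 0.0, 0.0, -0.0]
```

>>> carry_out:
  deltas:
    - [[-1,-1,-0.33,0.28,0,0,0],[-1,-1,-0.33,0.28,0,0,0],[-1,-1,-0.33,0.28,0,0,0],[-1,-1,-0.33,0.28,0,0,0],[-1,-1,-0.33,0.28,0,0,0]]

```text
clock: 10.35
position: [0.5587, -0.1966, 0.1811]
ee_rot: [3.14, 0.006, 1.657]
contact_force: [-0.0, -0.1, 0.2]
gripper_width: 0.088
```

>>> carry_out:
  deltas:
    - [[-1,-1,-0.33,0.28,0,0,0],[-1,-0.6,-0.2,0.2,0,0,0],[-1,-0.3,0,0.1,0,0,0],[-1,0,0,0,0,0,0]]

```text
clock: 10.75
position: [0.5458, -0.2604, 0.1617]
ee_rot: [3.142, 0.005, 1.653]
contact_force: [0.7, 0.6, 0.4]
gripper_width: 0.0884
```

```bash
python3 plan.py .541 -.264 .055 1.651;python3 - <<'E'
from h import *
c=r.capture("side");crop(c["pixels"],270,150,120,140,4,"s9")
c=r.capture("wrist");cv2.imwrite("pics/w9.png",c["pixels"])
E
```

```text
10.75 [ 0.5458 -0.2604  0.1617] [3.142 0.005 1.653] [0.7 0.6 0.4] 0.08842227925289226
[-0.02, -0.05, 1.0, 0.0, 0.05, 0.02]
[-0.03, -0.05, 1.0, 0.0, 0.0, -0.0]
[-0.03, -0.04, 1.0, 0.0, 0.0, -0.0]
[-0.02, -0.03, 0.56, 0.0, 0.0, -0.0]
```

View pics/s9.png

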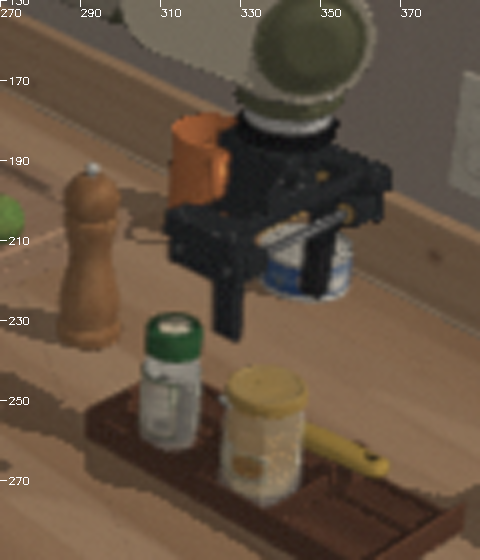

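View pics/w9.png

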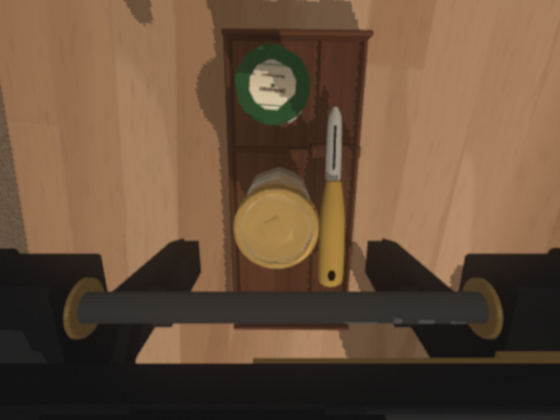

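```bash
python3 - <<'E'
from h import *
c=r.capture("wrist");print(r.observe()["position"])
crop(c["pixels"],210,90,170,200,3,"w10")
for n,u,v,z in (("nut",277,227,.104),("spice",272.5,84.5,.116),("FL",224,31,.03),("BL",371,32,.032),("FR",236,328,.03),("BR",349,328,.016),("blade",334.5,150,.046),("hole",332,274,.048),("tip",335,108,.04),("end",331,286,.045),("div L",233,149,.03),("divR",310,147,.03)): print(n,ray(c,u,v,z).round(4))
E
```

```text
[ 0.54623487 -0.25885211  0.16248063]
nut [ 0.5428 -0.2644  0.104 ]
spice [ 0.5329 -0.1705  0.116 ]
FL [ 0.4868 -0.1244  0.03  ]
BL [ 0.6071 -0.1155  0.032 ]
FR [ 0.5083 -0.4119  0.03  ]
BR [ 0.6355 -0.4125  0.016 ]
blade [ 0.5873 -0.2116  0.046 ]
hole [ 0.5999 -0.3286  0.048 ]
tip [ 0.5842 -0.1771  0.04  ]
end [ 0.6013 -0.3434  0.045 ]
div L [ 0.4978 -0.2197  0.03  ]
divR [ 0.5676 -0.2121  0.03  ]
```

View pics/w10.png

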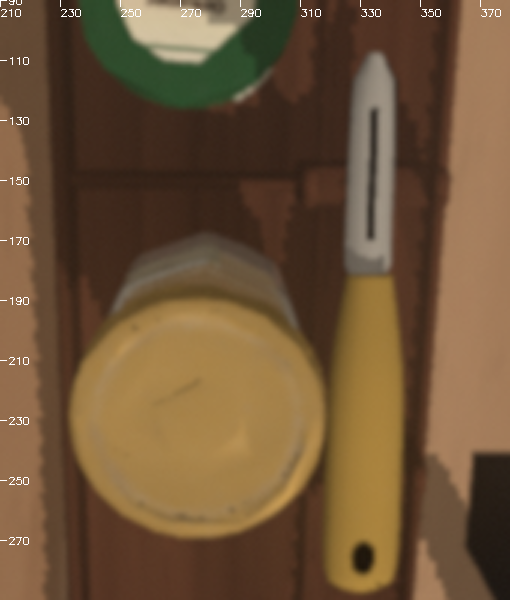

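>>> carry_out:
  deltas:
    - [[-1,-0.05,-0.05,0.5,0,0.05,0],[-1,-0.05,-0.05,1,0,0,0],[-1,-0.05,-0.05,0.8,0,0,0],[-1,0,0,0.5,0,0,0],[-1,0,0,0.2,0,0,0]]

```text
clock: 11.4
position: [0.5435, -0.2601, 0.0682]
ee_rot: [3.138, 0.001, 1.66]
contact_force: [0.7, -0.4, -0.6]
gripper_width: 0.0883
```

```bash
python3 plan.py .541 -.264 .058 1.651
```

```text
11.4 [ 0.5435 -0.2601  0.0682] [3.138e+00 1.000e-03 1.660e+00] [ 0.7 -0.4 -0.6] 0.08830624567195
[-0.12, -0.09, 0.34, 0.03, 0.01, 0.09]
```

>>> carry_out:
  deltas:
    - [[-1,-0.1,-0.05,0.3,0,0,0.05],[-1,0,0,0,0,0,0],[-1,0,0,0,0,0,0]]

```text
clock: 11.7
position: [0.5423, -0.2626, 0.058]
ee_rot: [3.139, 0.0, 1.656]
contact_force: [-0.4, 0.0, 0.5]
gripper_width: 0.088
```

>>> carry_out:
  deltas:
    - [[1,0,0,0,0,0,0],[1,0,0,0,0,0,0],[1,0,0,0,0,0,0],[1,0,0,0,0,0,0]]
  squeeze: 30

```text
clock: 12.1
position: [0.5427, -0.2629, 0.0597]
ee_rot: [3.137, 0.002, 1.656]
contact_force: [-1.0, -0.1, -2.9]
gripper_width: 0.0629
```

```bash
python3 plan.py .42 -.03 .25 1.651; python3 - <<'E'
from h import *
c=r.capture("side");crop(c["pixels"],270,150,120,140,4,"s10")
E
```

```text
12.1 [ 0.5427 -0.2629  0.0597] [3.137e+00 2.000e-03 1.656e+00] [-1.  -0.1 -2.9] 0.06291814645508174
[1.0, -0.42, -0.79, 0.04, 0.02, 0.05]
[1.0, -0.43, -0.79, 0.0, 0.0, 0.0]
[1.0, -0.43, -0.79, 0.0, 0.0, 0.0]
[1.0, -0.43, -0.78, 0.0, 0.0, 0.0]
[1.0, -0.43, -0.79, 0.0, 0.0, 0.0]
[1.0, -0.43, -0.78, 0.0, 0.0, 0.0]
[1.0, -0.42, -0.79, 0.0, 0.0, 0.0]
[1.0, -0.43, -0.78, 0.0, 0.0, 0.0]
[0.07, -0.02, -0.06, 0.0, 0.0, 0.0]
```

View pics/s10.png

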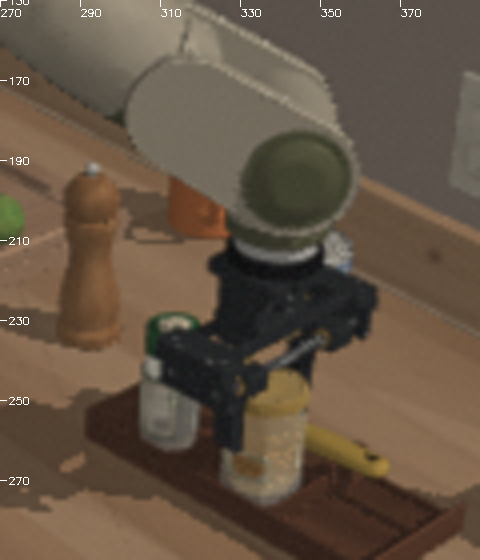

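>>> carry_out:
  deltas:
    - [[1,0,0,-0.4,0,0,0],[1,0,0,-0.8,0,0,0],[1,0,0,-1,0,0,0],[1,0.2,-0.2,-1,0,0,0],[1,0.5,-0.4,-1,0,0,0]]
  squeeze: 40

```text
clock: 12.65
position: [0.5207, -0.2423, 0.1865]
ee_rot: [-3.138, -0.006, 1.655]
contact_force: [0.3, 0.1, -5.1]
gripper_width: 0.0626
```

```bash
python3 plan.py .42 -.03 .19 1.651
```

```text
12.65 [ 0.5207 -0.2423  0.1865] [-3.138 -0.006  1.655] [ 0.3  0.1 -5.1] 0.06257778861526113
[1.0, -0.37, -0.01, -0.03, -0.06, 0.04]
[1.0, -0.38, -0.02, -0.0, 0.0, 0.0]
[1.0, -0.38, -0.02, -0.0, 0.0, 0.0]
[1.0, -0.38, -0.01, -0.0, 0.0, 0.0]
[1.0, -0.38, -0.02, -0.0, 0.0, 0.0]
[1.0, -0.38, -0.01, -0.0, 0.0, 0.0]
[1.0, -0.38, -0.02, -0.0, 0.0, 0.0]
[0.32, -0.12, -0.0, -0.0, 0.0, 0.0]
```

>>> carry_out:
  deltas:
    - [[1,0.9,-0.37,-0.1,0,-0.05,0],[1,1,-0.38,0,0,0,0],[1,1,-0.38,0,0,0,0],[1,1,-0.38,0,0,0,0],[1,1,-0.38,0,0,0,0]]

```text
clock: 13.15
position: [0.4501, -0.0977, 0.1963]
ee_rot: [3.136, 0.006, 1.652]
contact_force: [0.2, -0.3, -4.2]
gripper_width: 0.0623
```

>>> carry_out:
  deltas:
    - [[1,0.7,-0.3,0.3,0,0,0],[1,0.4,-0.2,0.8,0,0,0],[1,0.1,0,1,0,0,0],[1,0,0,0.9,0,0,0],[1,0,0,0.5,0,0,0]]

```text
clock: 13.65
position: [0.4319, -0.0586, 0.0931]
ee_rot: [3.127, 0.009, 1.656]
contact_force: [0.3, 0.2, -4.1]
gripper_width: 0.0625
```

```bash
python3 plan.py .42 -.03 .05 1.651
```

```text
13.65 [ 0.4319 -0.0586  0.0931] [3.127 0.009 1.656] [ 0.3  0.2 -4.1] 0.06253061229014506
[0.7, -0.24, 1.0, 0.14, 0.09, 0.05]
[0.29, -0.09, 0.43, 0.0, -0.0, -0.0]
```

>>> carry_out:
  deltas:
    - [[1,0.4,-0.2,0.4,0.15,0.1,0],[1,0.3,-0.1,0.4,0,0,0],[1,0.1,0,0.3,0,0,0],[1,0,0,0.1,0,0,0]]

```text
clock: 14.05
position: [0.4196, -0.033, 0.0556]
ee_rot: [-3.138, -0.004, 1.656]
contact_force: [0.0, -0.6, -4.8]
gripper_width: 0.0625
```

```bash
python3 plan.py .42 -.03 .0497 1.651
```

```text
14.05 [ 0.4196 -0.033   0.0556] [-3.138 -0.004  1.656] [ 0.  -0.6 -4.8] 0.06250450703835146
[0.1, 0.02, 0.2, -0.04, -0.04, 0.05]
```

>>> carry_out:
  deltas:
    - [[1,0,0,0.12,0,0,0],[1,0,0,0.1,0,0,0],[1,0,0,0.05,0,0,0]]

```text
clock: 14.35
position: [0.4203, -0.0331, 0.0496]
ee_rot: [-3.139, -0.003, 1.656]
contact_force: [-16.0, 5.4, 37.4]
gripper_width: 0.0627
```

>>> carry_out:
  deltas:
    - [[0.3,0,0,0,0,0,0],[-0.5,0,0,0,0,0,0],[-1,0,0,0,0,0,0],[-1,0,0,-0.1,0,0,0]]

```text
clock: 14.75
position: [0.422, -0.0342, 0.0545]
ee_rot: [3.14, -0.001, 1.655]
contact_force: [-0.4, -0.0, 0.5]
gripper_width: 0.0797
```

```bash
python3 plan.py .533 -.17 .18 1.651; python3 - <<'E'
from h import *
c=r.capture("side");crop(c["pixels"],220,150,150,140,4,"s11")
E
```

```text
14.75 [ 0.422  -0.0342  0.0545] [ 3.140e+00 -1.000e-03  1.655e+00] [-0.4 -0.   0.5] 0.07967424156226087
[-1.0, 0.69, -0.87, 0.01, -0.01, 0.04]
[-1.0, 0.69, -0.87, 0.0, -0.0, 0.0]
[-1.0, 0.69, -0.87, 0.0, -0.0, 0.0]
[-1.0, 0.69, -0.87, 0.0, -0.0, 0.0]
[-0.81, 0.56, -0.7, 0.0, -0.0, 0.0]
```

View pics/s11.png

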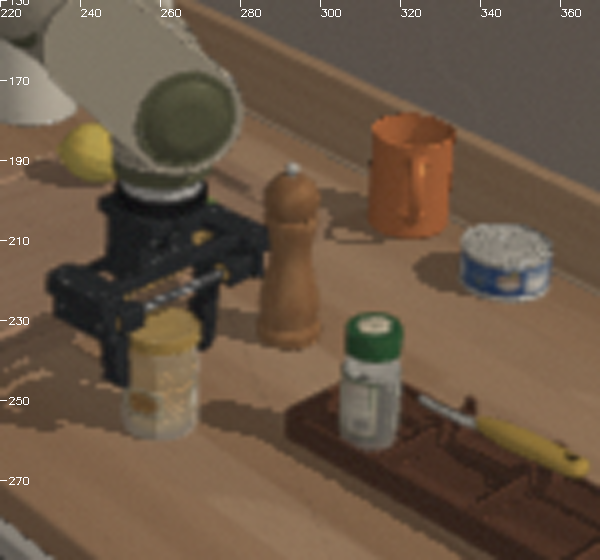

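>>> carry_out:
  deltas:
    - [[-1,0,0,-0.6,0,0,0],[-1,0,0,-1,0,0,0],[-1,-0.1,0,-1,0,0,0],[-1,-0.6,0.4,-1,0,0,0],[-1,-1,0.8,-0.8,0,0,0]]

```text
clock: 15.3
position: [0.4604, -0.081, 0.1903]
ee_rot: [-3.138, -0.004, 1.658]
contact_force: [0.4, -0.4, 0.1]
gripper_width: 0.0883
```

```bash
python3 plan.py .533 -.17 .17 1.651
```

```text
15.3 [ 0.4604 -0.081   0.1903] [-3.138 -0.004  1.658] [ 0.4 -0.4  0.1] 0.0883447713091659
[-1.0, 0.68, 0.21, -0.03, -0.04, 0.07]
[-1.0, 0.69, 0.21, -0.0, 0.0, -0.0]
[-1.0, 0.69, 0.22, -0.0, 0.0, -0.0]
[-0.16, 0.11, 0.03, -0.0, 0.0, -0.0]
```

>>> carry_out:
  deltas:
    - [[-1,-1,0.65,0,0,0,0.05],[-1,-1,0.65,0,0,0,0],[-1,-0.6,0.45,0.2,0,0,0],[-1,-0.1,0.15,0.4,0,0,0],[-1,0,0,0.2,0,0,0]]

```text
clock: 15.8
position: [0.5295, -0.1633, 0.1702]
ee_rot: [3.135, 0.003, 1.651]
contact_force: [-0.1, -0.2, -0.1]
gripper_width: 0.0881
```

```bash
python3 plan.py .533 -.17 .068 1.651; python3 - <<'E'
from h import *
c=r.capture("wrist");cv2.imwrite("pics/w12.png",c["pixels"])
E
```

```text
15.8 [ 0.5295 -0.1633  0.1702] [3.135e+00 3.000e-03 1.651e+00] [-0.1 -0.2 -0.1] 0.08809644420763926
[-0.07, 0.02, 1.0, 0.07, 0.03, -0.0]
[-0.07, 0.03, 1.0, -0.0, -0.0, -0.0]
[-0.06, 0.03, 1.0, -0.0, -0.0, -0.0]
[-0.03, 0.01, 0.41, -0.0, -0.0, -0.0]
```

View pics/w12.png

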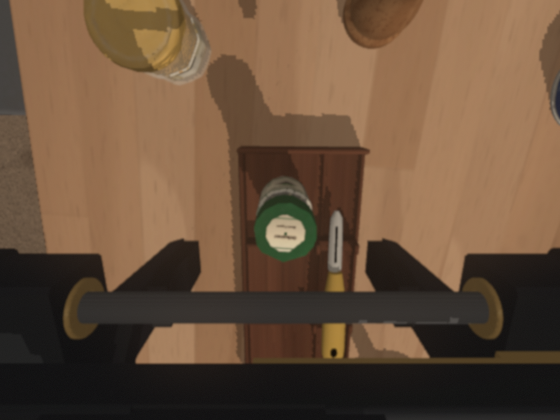

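>>> carry_out:
  deltas:
    - [[-1,-0.07,0.03,0.6,0,0,0],[-1,-0.07,0.03,1,0,0,0],[-1,-0.06,0,0.8,0,0,0],[-1,0,0,0.5,0,0,0],[-1,0,0,0.2,0,0,0]]

```text
clock: 16.35
position: [0.5294, -0.1636, 0.0748]
ee_rot: [3.136, 0.001, 1.655]
contact_force: [0.9, -0.3, 0.5]
gripper_width: 0.0881
```

>>> carry_out:
  deltas:
    - [[-1,-0.05,0,0.2,0,0,0],[0,0,0,0,0,0,0],[1,0,0,0,0,0,0],[1,0,0,0,0,0,0],[1,0,0,0,0,0,0]]
  squeeze: 20

```text
clock: 16.85
position: [0.5298, -0.164, 0.0708]
ee_rot: [3.134, 0.003, 1.657]
contact_force: [0.6, 0.9, -0.2]
gripper_width: 0.0579
```

```bash
python3 plan.py .43 .06 .17 1.651; python3 - <<'E'
from h import *
c=r.capture("side");crop(c["pixels"],220,150,150,140,4,"s13")
E
```

```text
16.85 [ 0.5298 -0.164   0.0708] [3.134e+00 3.000e-03 1.657e+00] [ 0.6  0.9 -0.2] 0.057890711646237325
[1.0, -0.34, -0.43, 0.08, 0.03, 0.06]
[1.0, -0.35, -0.43, -0.0, -0.0, -0.0]
[1.0, -0.35, -0.43, -0.0, -0.0, -0.0]
[1.0, -0.35, -0.43, -0.0, -0.0, -0.0]
[1.0, -0.36, -0.43, -0.0, -0.0, -0.0]
[1.0, -0.35, -0.43, -0.0, -0.0, -0.0]
[1.0, -0.36, -0.43, -0.0, -0.0, -0.0]
[0.71, -0.25, -0.3, -0.0, -0.0, -0.0]
```

View pics/s13.png

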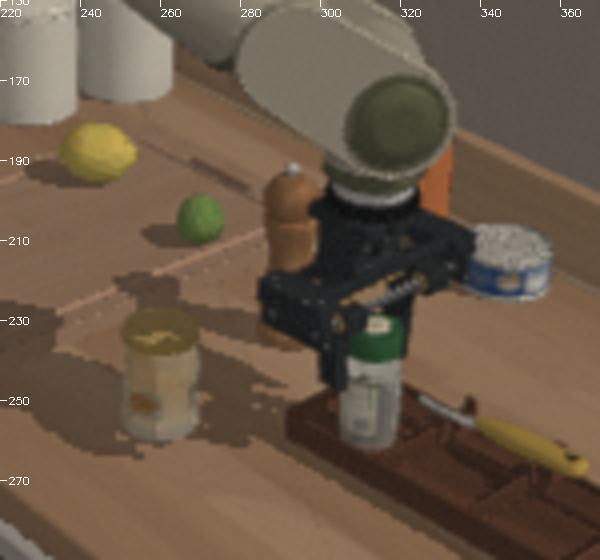

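>>> carry_out:
  deltas:
    - [[0.2,-0.2,0,0,0,0,0],[1,0,0,0,0,0,0],[1,0,0,0,0,0,0],[1,0,0,0,0,0,0]]

```text
clock: 17.3
position: [0.5305, -0.1708, 0.0711]
ee_rot: [3.133, 0.003, 1.656]
contact_force: [0.6, 0.1, -0.3]
gripper_width: 0.0446
```

>>> carry_out:
  deltas:
    - [[1,0,0,-0.4,0.08,0,0],[1,0,0,-0.9,0,0,0],[1,0,0,-1,0,0,0],[1,0.2,-0.1,-1,0,0,0],[1,0.6,-0.2,-0.9,0,0,0]]

```text
clock: 17.8
position: [0.5174, -0.1472, 0.1966]
ee_rot: [-3.133, -0.003, 1.655]
contact_force: [-0.0, 0.1, -0.8]
gripper_width: 0.0447
```

```bash
python3 plan.py .43 .06 .19 1.651
```

```text
17.8 [ 0.5174 -0.1472  0.1966] [-3.133e+00 -3.000e-03  1.655e+00] [-0.   0.1 -0.8] 0.04470651143155452
[1.0, -0.33, 0.04, -0.09, -0.02, 0.04]
[1.0, -0.33, 0.03, 0.0, -0.0, -0.0]
[1.0, -0.33, 0.03, 0.0, -0.0, -0.0]
[1.0, -0.33, 0.03, 0.0, -0.0, -0.0]
[1.0, -0.33, 0.03, 0.0, -0.0, -0.0]
[1.0, -0.33, 0.03, 0.0, -0.0, -0.0]
[1.0, -0.33, 0.03, 0.0, -0.0, -0.0]
[0.12, -0.04, 0.01, 0.0, -0.0, -0.0]
```

>>> carry_out:
  deltas:
    - [[1,1,-0.33,0,-0.1,0,0],[1,1,-0.33,0,0,0,0],[1,1,-0.33,0,0,0,0],[1,1,-0.33,0,0,0,0],[1,1,-0.33,0,0,0,0]]

```text
clock: 18.3
position: [0.4543, 0.0013, 0.2]
ee_rot: [3.134, 0.001, 1.651]
contact_force: [0.5, 0.1, -0.9]
gripper_width: 0.045
```

>>> carry_out:
  deltas:
    - [[1,0.8,-0.3,0.3,0,0,0],[1,0.5,-0.2,0.7,0,0,0],[1,0.2,0,1,0,0,0],[1,0,0,0.8,0,0,0],[1,0,0,0.4,0,0,0]]

```text
clock: 18.8
position: [0.4344, 0.0501, 0.1027]
ee_rot: [3.129, 0.002, 1.656]
contact_force: [-0.8, 0.2, -0.9]
gripper_width: 0.0447
```

```bash
python3 plan.py .43 .06 .061 1.651
```

```text
18.8 [0.4344 0.0501 0.1027] [3.129e+00 2.000e-03 1.656e+00] [-0.8  0.2 -0.9] 0.044654354085617444
[0.25, -0.1, 1.0, 0.13, 0.02, 0.06]
[0.09, -0.03, 0.39, -0.0, 0.0, -0.0]
```

>>> carry_out:
  deltas:
    - [[1,0.3,-0.1,0.5,0.12,0,0.05],[1,0.1,-0.05,0.4,0,0,0],[1,0,0,0.2,0,0,0],[1,0,0,0.1,0,0,0]]

```text
clock: 19.2
position: [0.4279, 0.0622, 0.0639]
ee_rot: [-3.139, 0.002, 1.652]
contact_force: [0.8, 0.1, -1.0]
gripper_width: 0.0444
```

>>> carry_out:
  deltas:
    - [[1,0,0,0.05,0,0,0],[1,0,0,0.05,0,0,0],[1,0,0,0,0,0,0]]

```text
clock: 19.5
position: [0.4285, 0.0617, 0.0614]
ee_rot: [-3.14, 0.002, 1.651]
contact_force: [-0.5, -0.1, -0.4]
gripper_width: 0.0446
```

Essentially touching (z 0.0614 vs 0.061 expected). Release.

>>> carry_out:
  deltas:
    - [[1,0,0,0.03,0,0,0],[0.3,0,0,0,0,0,0],[-0.2,0,0,0,0,0,0],[-1,0,0,0,0,0,0],[-1,0,0,0,0,0,0]]

```text
clock: 20.0
position: [0.4294, 0.0614, 0.0616]
ee_rot: [3.14, 0.003, 1.651]
contact_force: [-1.1, 0.1, 0.3]
gripper_width: 0.0664
```

>>> carry_out:
  deltas:
    - [[-1,0,0,-0.6,0,0,0],[-1,0,0,-1,0,0,0],[-1,0,0,-1,0,0,0],[-1,0,0,-1,0,0,0],[-1,0,0,-0.5,0,0,0]]

```text
clock: 20.5
position: [0.4279, 0.0619, 0.1874]
ee_rot: [-3.138, 0.002, 1.651]
contact_force: [0.6, 0.7, 0.3]
gripper_width: 0.0881
```

```bash
python3 plan.py .593 -.26 .14 1.67;  python3 - <<'E'
from h import *
c=r.capture("scene");cv2.imwrite("pics/s14.png",c["pixels"])
c=r.capture("wrist");cv2.imwrite("pics/w14.png",c["pixels"])
E
```

```text
20.5 [0.4279 0.0619 0.1874] [-3.138e+00  2.000e-03  1.651e+00] [0.6 0.7 0.3] 0.08809575857058491
[-1.0, 0.42, 0.14, -0.04, 0.02, -0.19]
[-1.0, 0.39, 0.14, 0.0, -0.0, -0.0]
[-1.0, 0.39, 0.14, 0.0, -0.0, -0.0]
[-1.0, 0.39, 0.14, 0.0, -0.0, -0.0]
[-1.0, 0.39, 0.14, 0.0, -0.0, -0.0]
[-1.0, 0.39, 0.14, 0.0, -0.0, -0.0]
[-1.0, 0.4, 0.14, 0.0, -0.0, -0.0]
[-1.0, 0.39, 0.14, 0.0, -0.0, -0.0]
[-1.0, 0.4, 0.14, 0.0, -0.0, -0.0]
[-1.0, 0.39, 0.14, 0.0, -0.0, -0.0]
[-1.0, 0.4, 0.15, 0.0, -0.0, -0.0]
[-0.21, 0.08, 0.03, 0.0, -0.0, -0.0]
```

View pics/s14.png

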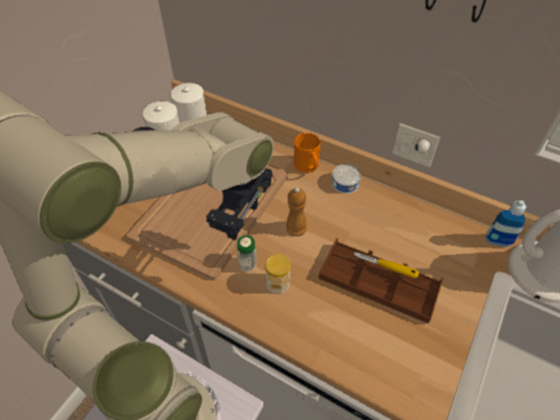

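View pics/w14.png

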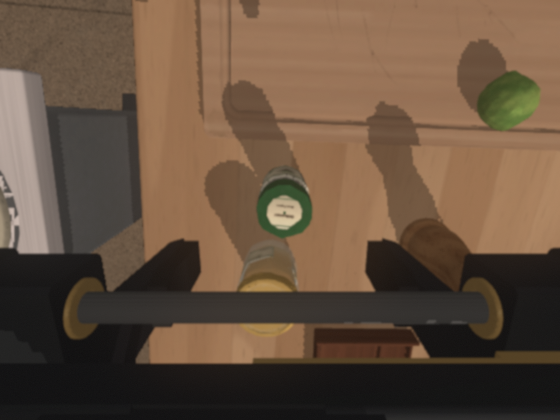

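>>> carry_out:
  deltas:
    - [[-1,-1,0.4,0,0,0,-0.2],[-1,-1,0.4,0,0,0,0],[-1,-1,0.4,0,0,0,0],[-1,-1,0.4,0,0,0,0],[-1,-1,0.4,0.1,0,0,0]]

```text
clock: 21.1
position: [0.5023, -0.0834, 0.1786]
ee_rot: [-3.134, -0.001, 1.677]
contact_force: [0.8, -0.5, -0.4]
gripper_width: 0.088
```

>>> carry_out:
  deltas:
    - [[-1,-1,0.4,0.1,0,0,0],[-1,-1,0.4,0.1,0,0,0],[-1,-1,0.4,0.1,0,0,0],[-1,-0.9,0.35,0.1,0,0,0],[-1,-0.4,0.2,0,0,0,0]]

```text
clock: 21.6
position: [0.5683, -0.2127, 0.1558]
ee_rot: [-3.125, -0.007, 1.675]
contact_force: [0.2, -0.1, 0.5]
gripper_width: 0.088
```

>>> carry_out:
  deltas:
    - [[-1,-0.2,0.1,0,0,0,0],[-1,0,0,0,0,0,0]]

```text
clock: 21.8
position: [0.5715, -0.2195, 0.1522]
ee_rot: [-3.121, -0.01, 1.673]
contact_force: [0.5, 0.2, -0.2]
gripper_width: 0.0881
```

```bash
python3 plan.py .593 -.26 .14 1.67;  python3 - <<'E'
from h import *
c=r.capture("wrist");cv2.imwrite("pics/w15.png",c["pixels"])
E
```

```text
21.8 [ 0.5715 -0.2195  0.1522] [-3.121 -0.01   1.673] [ 0.5  0.2 -0.2] 0.08809870175768769
[-1.0, 0.41, 0.27, -0.2, -0.1, 0.03]
[-0.42, 0.17, 0.12, -0.0, 0.0, 0.0]
```

View pics/w15.png

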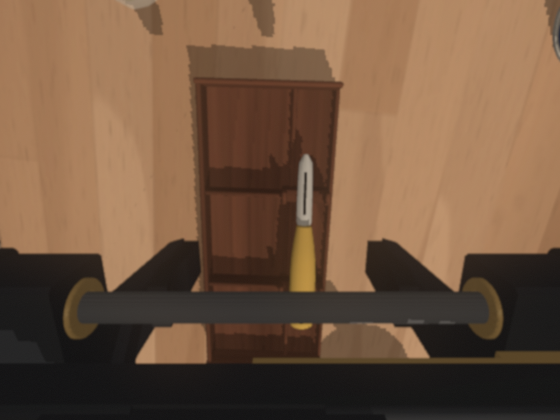

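```bash
python3 - <<'E'
from h import *
c=r.capture("wrist")
crop(c["pixels"],190,70,160,150,5,"w16");crop(c["pixels"],190,180,160,160,3.7,"w17")
E
```

```text
(no output)
```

View pics/w16.png

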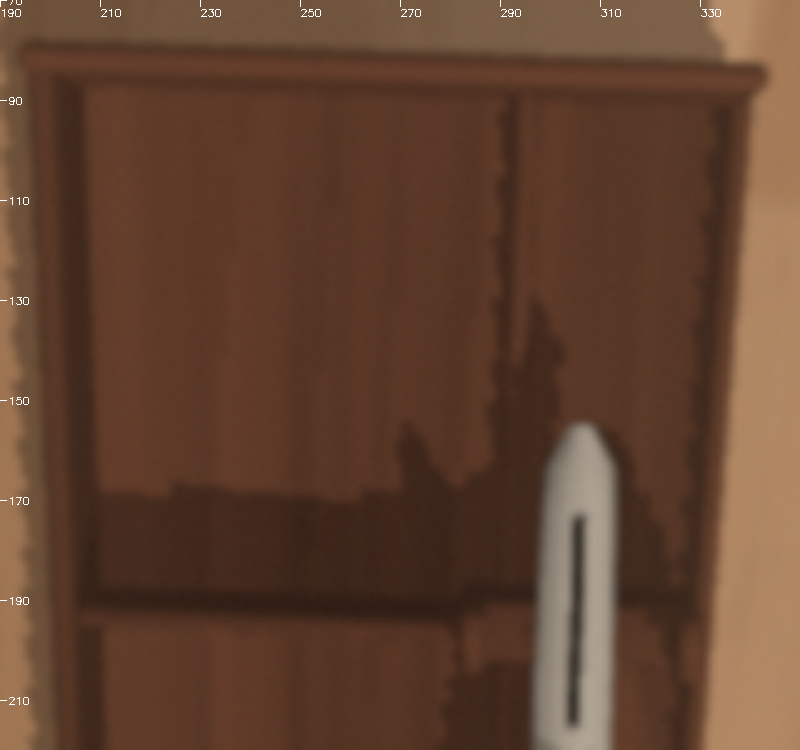

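View pics/w17.png

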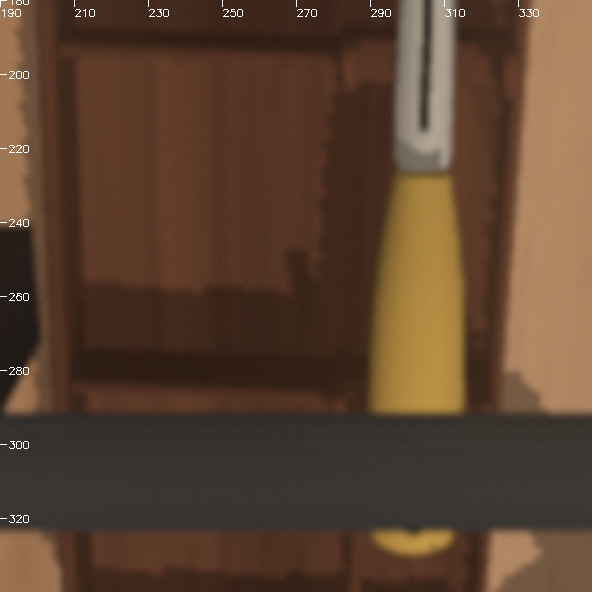

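```bash
python3 - <<'E'
from h import *
c=r.capture("wrist");o=r.observe();print(o["position"],o["ee_rot"])
for n,u,v,z in (("tip",306.5,155,.04),("joint",303.5,226,.046),("mid",303,285,.048),("end",301,329,.045),("FL",194.8,80.5,.031),("BL",343.2,85,.032),("divL",206,191.5,.03),("divR",282,194,.03),("div2L",190+72/3.7,180+380/3.7,.03),("div2R",190+340/3.7,180+390/3.7,.03)): print(n,ray(c,u,v,z).round(4))
E
```

```text
[ 0.57147767 -0.21850338  0.15327463] [-3.12227206 -0.00903535  1.67414551]
tip [ 0.5854 -0.1752  0.04  ]
joint [ 0.59   -0.2369  0.046 ]
mid [ 0.5964 -0.2939  0.048 ]
end [ 0.6006 -0.3439  0.045 ]
FL [ 0.4858 -0.1246  0.031 ]
BL [ 0.609  -0.1158  0.032 ]
divL [ 0.4983 -0.2189  0.03  ]
divR [ 0.5681 -0.2138  0.03  ]
div2L [ 0.5052 -0.3123  0.03  ]
div2R [ 0.5776 -0.307   0.03  ]
```

>>> carry_out:
  deltas:
    - [[-1,-0.6,0.25,0.2,-0.2,-0.1,0.1],[-0.6,-0.5,0.2,0.5,0,0,0],[-0.3,-0.2,0.1,0.7,0,0,0],[-0.3,0,0,0.7,0,0,0],[-0.3,0,0,0.3,0,0,0]]

```text
clock: 22.45
position: [0.595, -0.2593, 0.0803]
ee_rot: [3.131, 0.008, 1.664]
contact_force: [0.5, 0.1, -0.3]
gripper_width: 0.059
```

```bash
python3 plan.py .593 -.26 .027 1.66
```

```text
22.45 [ 0.595  -0.2593  0.0803] [3.131 0.008 1.664] [ 0.5  0.1 -0.3] 0.0590499335780996
[-0.0, -0.05, 1.0, 0.1, 0.08, 0.04]
[-0.01, -0.03, 0.78, 0.0, -0.0, 0.0]
```

>>> carry_out:
  deltas:
    - [[-0.3,0,-0.05,0.6,0.1,0.08,0.04],[-0.3,0,0,0.5,0,0,0],[-0.3,0,0,0.3,0,0,0],[-0.3,0,0,0.15,0,0,0]]

```text
clock: 22.85
position: [0.594, -0.2602, 0.0303]
ee_rot: [3.141, -0.0, 1.66]
contact_force: [0.3, -0.7, 0.3]
gripper_width: 0.0574
```

```bash
python3 plan.py .593 -.26 .027 1.66; python3 - <<'E'
from h import *
c=r.capture("side");crop(c["pixels"],300,180,110,110,5,"s18")
c=r.capture("wrist");cv2.imwrite("pics/w18.png",c["pixels"])
E
```

```text
22.85 [ 0.594  -0.2602  0.0303] [ 3.141 -0.     1.66 ] [ 0.3 -0.7  0.3] 0.05736682697387211
[0.01, -0.03, 0.11, 0.01, -0.0, -0.0]
```

View pics/s18.png

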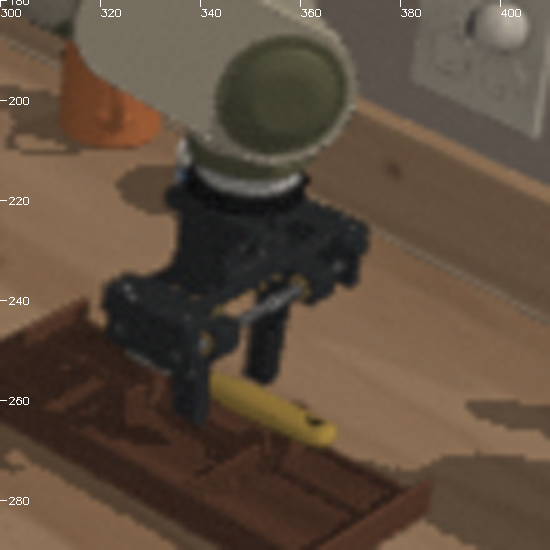

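View pics/w18.png

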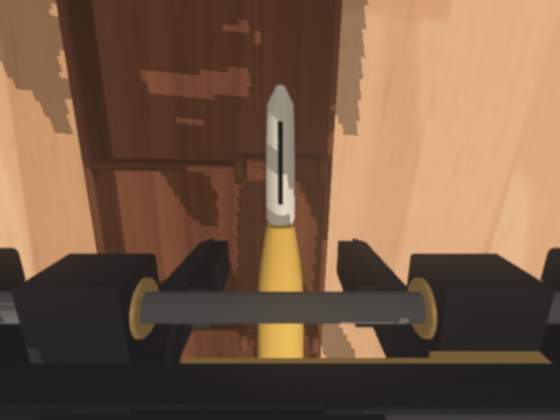

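>>> carry_out:
  deltas:
    - [[-0.3,0,0,0.1,0,0,0],[0.3,0,0,0.05,0,0,0],[1,0,0,0,0,0,0],[1,0,0,0,0,0,0],[1,0,0,0,0,0,0]]
  squeeze: 25

```text
clock: 23.45
position: [0.5951, -0.2607, 0.0283]
ee_rot: [3.138, 0.003, 1.66]
contact_force: [-1.2, -0.0, 0.7]
gripper_width: 0.0275
```

>>> carry_out:
  deltas:
    - [[1,0,0,0,0,0,0],[1,0,0,-0.2,0,0,0],[1,0,0,-0.5,0,0,0],[1,0,0,-1,0,0,0],[1,0,0,-1,0,0,0]]

```text
clock: 23.95
position: [0.5932, -0.2595, 0.1103]
ee_rot: [-3.14, -0.002, 1.66]
contact_force: [0.0, -0.2, -0.9]
gripper_width: 0.0232
```

```bash
python3 plan.py .52 -.06 .20 1.625; python3 - <<'E'
from h import *
c=r.capture("side");crop(c["pixels"],300,150,110,130,4.4,"s19")
c=r.capture("wrist");cv2.imwrite("pics/w19.png",c["pixels"])
E
```

```text
23.95 [ 0.5932 -0.2595  0.1103] [-3.14e+00 -2.00e-03  1.66e+00] [ 0.  -0.2 -0.9] 0.023161594538650788
[1.0, -0.27, -0.43, -0.02, -0.02, 0.35]
[1.0, -0.31, -0.44, 0.0, -0.0, -0.0]
[1.0, -0.31, -0.44, 0.0, -0.0, -0.0]
[1.0, -0.3, -0.44, 0.0, -0.0, -0.0]
[1.0, -0.31, -0.45, 0.0, -0.0, -0.0]
[1.0, -0.3, -0.44, 0.0, -0.0, -0.0]
[0.78, -0.24, -0.35, 0.0, -0.0, -0.0]
```

View pics/s19.png

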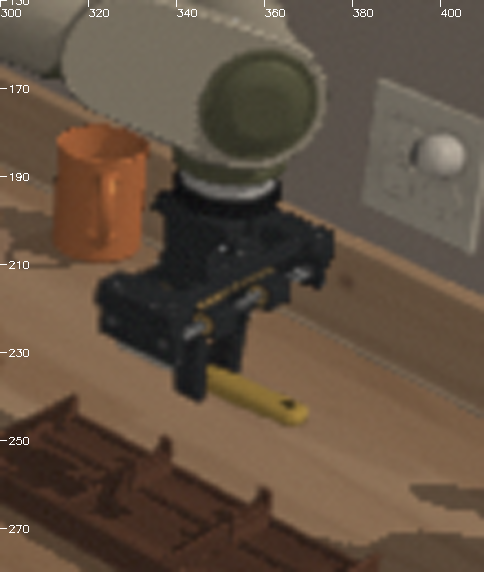

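View pics/w19.png

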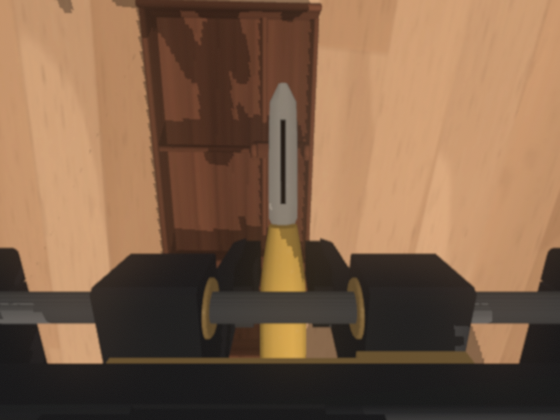

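```bash
python3 plan.py .445 .20 .23 1.623
```

```text
24.05 [ 0.595  -0.2607  0.114 ] [3.137e+00 3.000e-03 1.660e+00] [-0.7  0.5 -0.2] 0.02334539487290256
[1.0, -0.23, -0.25, 0.05, 0.03, 0.37]
[1.0, -0.27, -0.25, -0.0, 0.0, -0.0]
[1.0, -0.27, -0.25, -0.0, 0.0, -0.0]
[1.0, -0.27, -0.25, -0.0, 0.0, -0.0]
[1.0, -0.27, -0.25, -0.0, 0.0, -0.0]
[1.0, -0.27, -0.25, -0.0, 0.0, -0.0]
[1.0, -0.27, -0.25, -0.0, 0.0, -0.0]
[1.0, -0.27, -0.25, -0.0, 0.0, -0.0]
[1.0, -0.27, -0.25, -0.0, 0.0, -0.0]
[1.0, -0.27, -0.25, -0.0, 0.0, -0.0]
[1.0, -0.27, -0.25, -0.0, 0.0, -0.0]
[1.0, -0.27, -0.24, -0.0, 0.0, -0.0]
[1.0, -0.27, -0.25, -0.0, 0.0, -0.0]
[1.0, -0.26, -0.24, -0.0, 0.0, -0.0]
[1.0, -0.27, -0.25, -0.0, 0.0, -0.0]
[0.6, -0.16, -0.14, -0.0, 0.0, -0.0]
```

>>> carry_out:
  deltas:
    - [[1,0.5,-0.1,-0.8,0,0,0.2],[1,0.8,-0.25,-0.8,0,0,0.2],[1,1,-0.27,-0.8,0,0,0],[1,1,-0.27,-0.7,0,0,0],[1,1,-0.27,-0.4,0,0,0]]

```text
clock: 24.55
position: [0.55, -0.132, 0.2213]
ee_rot: [3.139, 0.002, 1.613]
contact_force: [-0.2, 0.1, -1.0]
gripper_width: 0.0228
```

>>> carry_out:
  deltas:
    - [[1,1,-0.27,0,0,0,0],[1,1,-0.27,0,0,0,0],[1,1,-0.27,0,0,0,0],[1,1,-0.27,0,0,0,0],[1,1,-0.27,0,0,0,0]]

```text
clock: 25.05
position: [0.5002, 0.022, 0.2238]
ee_rot: [3.134, 0.003, 1.612]
contact_force: [-0.2, 0.5, -0.9]
gripper_width: 0.0233
```

>>> carry_out:
  deltas:
    - [[1,1,-0.27,0,0,0,0],[1,1,-0.27,0,0,0,0],[1,0.9,-0.27,0,0,0,0],[1,0.5,-0.15,0,0,0,0],[1,0,0,0,0,0,0]]

```text
clock: 25.55
position: [0.463, 0.1295, 0.2242]
ee_rot: [3.134, 0.003, 1.616]
contact_force: [0.7, -1.4, -0.3]
gripper_width: 0.0231
```

```bash
python3 plan.py .445 .25 .1 1.623; python3 - <<'E'
from h import *
c=r.capture("wrist");cv2.imwrite("pics/w20.png",c["pixels"])
E
```

```text
25.55 [0.463  0.1295 0.2242] [3.134e+00 3.000e-03 1.616e+00] [ 0.7 -1.4 -0.3] 0.023117466614157076
[0.98, -0.11, 1.0, 0.07, 0.03, -0.07]
[0.98, -0.09, 1.0, 0.0, -0.0, 0.0]
[0.98, -0.1, 1.0, 0.0, -0.0, 0.0]
[0.97, -0.09, 1.0, 0.0, -0.0, 0.0]
[0.13, -0.01, 0.14, 0.0, -0.0, 0.0]
```

View pics/w20.png

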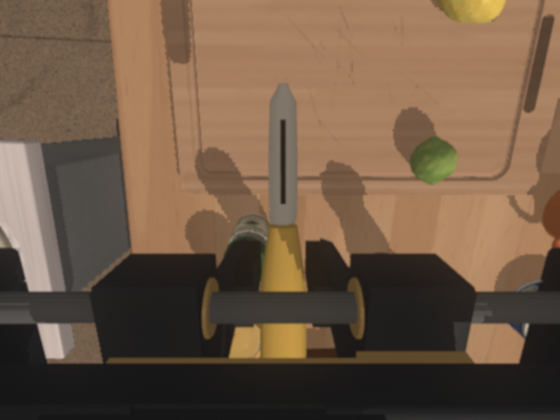

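```bash
python3 - <<'E'
from h import *
c=r.capture("wrist");o=r.observe();print(o["position"])
crop(c["pixels"],150,0,120,200,3,"w21");crop(c["pixels"],160,140,140,70,5.5,"w22");crop(c["pixels"],420,140,140,70,5.5,"w23")
E
```

```text
[0.46378771 0.12797215 0.22412573]
```

View pics/w21.png

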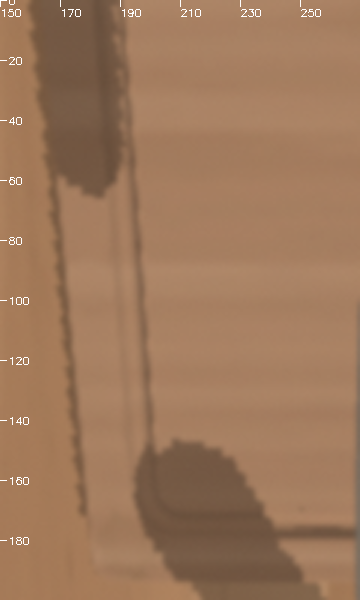

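View pics/w22.png

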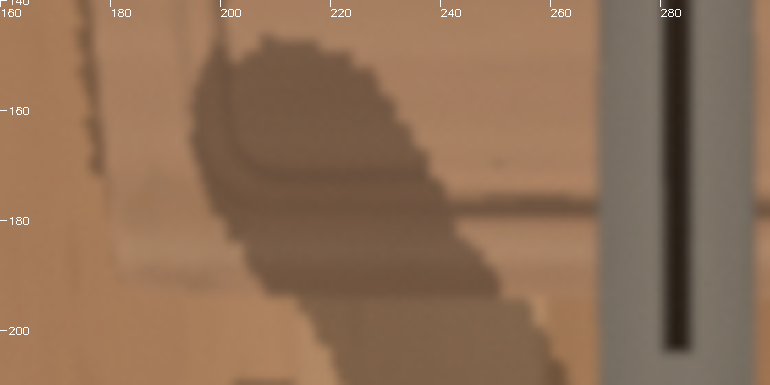

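View pics/w23.png

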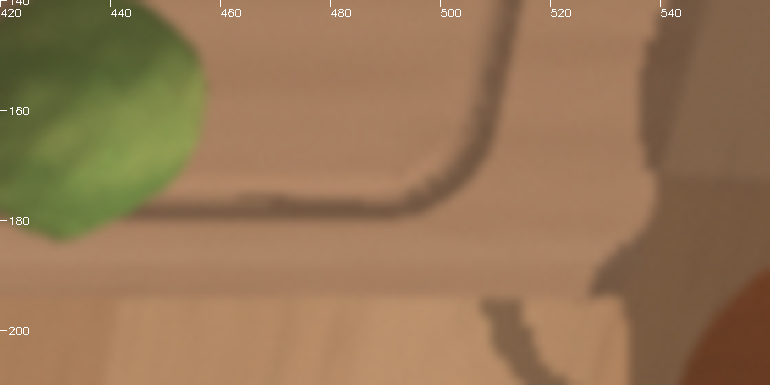

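```bash
python3 - <<'E'
from h import *
c=r.capture("wrist")
for n,u,v,z in (("R1",240,193,.02),("R2",480,193.6,.02),("g1",250,178,.02),("g2",480,178,.02),("N1",169.5,56.7,.02),("N2",178.2,170,.02),("F",540,165,.02)): print(n,ray(c,u,v,z).round(4))
S=r.capture("scene")
# from c4/c2 line points on scene0
for n,u,v in (("R",250,232.8),("R",216.7,277.2),("N",170,257.2),("N",210,276.7),("N",130,237),("L",128,231),("L",160,195),("L",200,150.5),("F",215,148),("F",285,173.5)): print(n,ray(S,u,v,.02).round(4))
E
```

```text
R1 [0.4155 0.1108 0.02  ]
R2 [0.7036 0.1221 0.02  ]
g1 [0.4271 0.1295 0.02  ]
g2 [0.6993 0.141  0.02  ]
N1 [0.3404 0.256  0.02  ]
N2 [0.3434 0.1354 0.02  ]
F [0.7666 0.1593 0.02  ]
R [0.511  0.1021 0.02  ]
R [0.3482 0.1007 0.02  ]
N [0.3368 0.2431 0.02  ]
N [0.3408 0.1164 0.02  ]
N [0.3343 0.3794 0.02  ]
L [0.3472 0.398  0.02  ]
L [0.4954 0.4057 0.02  ]
L [0.7081 0.4156 0.02  ]
F [0.7417 0.3806 0.02  ]
F [0.756  0.1295 0.02  ]
```

>>> carry_out:
  deltas:
    - [[1,0.6,-0.05,0.4,0.05,0,0],[1,1,-0.1,0.8,0,0,0],[1,1,-0.1,1,0,0,0],[1,0.9,-0.1,1,0,0,0],[1,0.5,0,0.7,0,0,0]]

```text
clock: 26.25
position: [0.4542, 0.2444, 0.1055]
ee_rot: [3.131, 0.004, 1.602]
contact_force: [0.3, -0.5, -0.2]
gripper_width: 0.0235
```

```bash
python3 plan.py .453 .258 .021 1.611
```

```text
26.25 [0.4542 0.2444 0.1055] [3.131 0.004 1.602] [ 0.3 -0.5 -0.2] 0.023508653391541227
[0.17, -0.02, 1.0, 0.11, 0.04, -0.09]
[0.16, -0.01, 1.0, -0.0, -0.0, -0.0]
[0.13, -0.0, 0.81, -0.0, -0.0, -0.0]
```

>>> carry_out:
  deltas:
    - [[1,0.2,0,0.8,0.1,0,-0.1],[1,0.1,0,0.7,0,0,0],[1,0,0,0.5,0,0,0],[1,0,0,0.2,0,0,0]]

```text
clock: 26.65
position: [0.4548, 0.2519, 0.034]
ee_rot: [-3.138, 0.005, 1.61]
contact_force: [-0.0, -0.3, -0.2]
gripper_width: 0.0232
```

```bash
python3 plan.py .453 .258 .021 1.611; python3 - <<'E'
from h import *
c=r.capture("wrist");cv2.imwrite("pics/w24.png",c["pixels"])
E
```

```text
26.65 [0.4548 0.2519 0.034 ] [-3.138  0.005  1.61 ] [-0.  -0.3 -0.2] 0.02322513895801836
[0.21, -0.05, 0.43, -0.04, 0.05, -0.01]
```

View pics/w24.png

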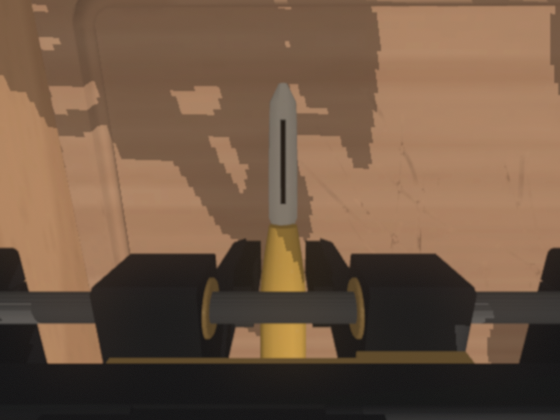

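```bash
python3 - <<'E'
from h import *
c=r.capture("wrist");print(r.observe()["position"])
for n,u,v,z in (("gL1",130,2.5,.02),("gL2",283,3.5,.02),("gL3",540,5,.02),("tip",283,84,.034)): print(n,ray(c,u,v,z).round(4))
E
```

```text
[0.45502404 0.25202905 0.03490246]
gL1 [0.3798 0.3704 0.02  ]
gL2 [0.4503 0.3727 0.02  ]
gL3 [0.5686 0.3766 0.02  ]
tip [0.4518 0.3366 0.034 ]
```

>>> carry_out:
  deltas:
    - [[1,0.1,0,0.25,-0.04,0.05,0],[1,0,0,0.12,0,0,0],[1,0,0,0.05,0,0,0]]

```text
clock: 27.05
position: [0.4566, 0.2549, 0.0234]
ee_rot: [3.136, -0.002, 1.609]
contact_force: [0.3, 0.1, -0.3]
gripper_width: 0.0233
```

>>> carry_out:
  deltas:
    - [[1,0,0,0.08,0,0,0],[1,0,0,0.02,0,0,0],[1,0,0,0,0,0,0]]

```text
clock: 27.35
position: [0.4569, 0.255, 0.0207]
ee_rot: [3.135, -0.002, 1.609]
contact_force: [-0.2, -0.0, -1.1]
gripper_width: 0.023
```

>>> carry_out:
  deltas:
    - [[0.4,0,0,0,0,0,0],[0.2,0,0,0,0,0,0],[0,0,0,0,0,0,0],[0,0,0,0,0,0,0]]

```text
clock: 27.75
position: [0.4573, 0.2551, 0.0214]
ee_rot: [3.134, -0.002, 1.609]
contact_force: [0.2, -0.5, -0.1]
gripper_width: 0.0441
```

>>> carry_out:
  deltas:
    - [[0,0,0,-0.4,0.06,0,0],[0,0,0,-0.8,0,0,0],[-0.5,0,0,-1,0,0,0],[-1,0,0,-1,0,0,0],[-1,-0.3,0,-1,0,0,0]]

```text
clock: 28.25
position: [0.4554, 0.2455, 0.148]
ee_rot: [-3.135, -0.0, 1.61]
contact_force: [0.3, -0.7, 1.1]
gripper_width: 0.0657
```

```bash
python3 plan.py .597 .006 .22 1.651; python3 - <<'E'
from h import *
c=r.capture("scene");cv2.imwrite("pics/s25.png",c["pixels"])
c=r.capture("wrist");cv2.imwrite("pics/w25.png",c["pixels"])
E
```

```text
28.25 [0.4554 0.2455 0.148 ] [-3.135 -0.     1.61 ] [ 0.3 -0.7  1.1] 0.06569153424121012
[-1.0, 0.54, -0.3, -0.07, -0.01, -0.41]
[-1.0, 0.49, -0.29, 0.0, 0.0, -0.0]
[-1.0, 0.49, -0.29, 0.0, 0.0, -0.0]
[-1.0, 0.49, -0.29, 0.0, 0.0, -0.0]
[-1.0, 0.49, -0.29, 0.0, 0.0, -0.0]
[-1.0, 0.49, -0.28, 0.0, 0.0, -0.0]
[-1.0, 0.48, -0.29, 0.0, 0.0, -0.0]
[-1.0, 0.49, -0.28, 0.0, 0.0, -0.0]
[-0.31, 0.15, -0.09, 0.0, 0.0, -0.0]
```

View pics/s25.png

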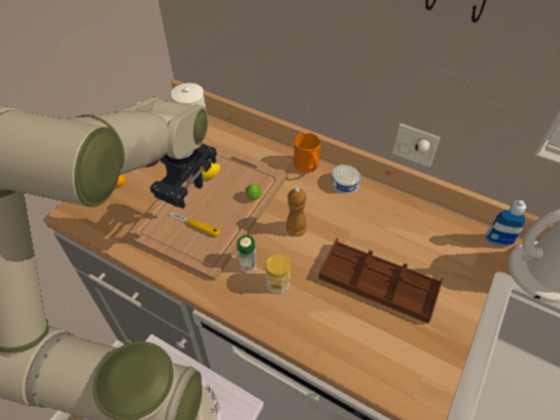

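View pics/w25.png

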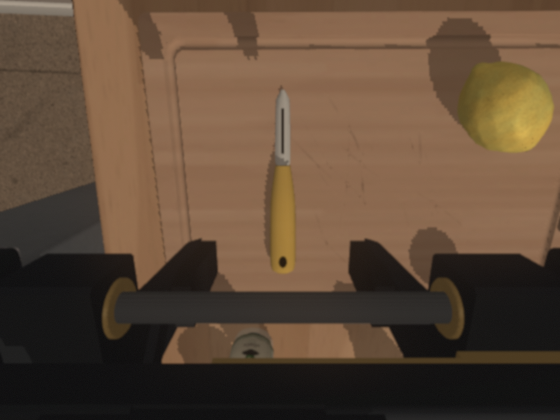

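```bash
python3 - <<'E'
from h import *
c=r.capture("wrist")
for n,u,v,z in (("L1",190,12,.02),("L2",540,12,.02),("gL",200,47,.02),("gL",540,45,.02),("tip",283,88,.03),("end",283,272,.036),("N",148,90,.02),("N",160,205,.02)): print(n,ray(c,u,v,z).round(4))
E
```

```text
L1 [0.377 0.396 0.02 ]
L2 [0.6601 0.4067 0.02  ]
gL [0.3842 0.3706 0.02  ]
gL [0.6666 0.3828 0.02  ]
tip [0.4544 0.3403 0.03  ]
end [0.4606 0.1747 0.036 ]
N [0.3382 0.3353 0.02  ]
N [0.3411 0.2325 0.02  ]
```

>>> carry_out:
  deltas:
    - [[-1,-0.8,0.4,-0.8,-0.05,0,-0.2],[-1,-1,0.5,-0.8,0,0,-0.2],[-1,-1,0.5,-0.6,0,0,0],[-1,-1,0.5,-0.3,0,0,0],[-1,-1,0.5,0,0,0,0]]

```text
clock: 28.9
position: [0.5371, 0.105, 0.219]
ee_rot: [-3.133, -0.001, 1.656]
contact_force: [0.2, 1.2, -0.5]
gripper_width: 0.0882
```

```bash
python3 plan.py .597 .006 .22 1.645
```

```text
28.9 [0.5371 0.105  0.219 ] [-3.133e+00 -1.000e-03  1.656e+00] [ 0.2  1.2 -0.5] 0.08817174892014329
[-1.0, 0.49, -0.01, -0.09, -0.01, 0.11]
[-1.0, 0.51, -0.01, 0.0, 0.0, 0.0]
[-1.0, 0.51, -0.01, 0.0, 0.0, 0.0]
[-0.45, 0.22, -0.01, 0.0, 0.0, 0.0]
```

>>> carry_out:
  deltas:
    - [[-1,-1,0.5,0,-0.1,0,0.1],[-1,-1,0.5,0,0,0,0],[-1,-0.8,0.4,0,0,0,0],[-1,-0.3,0.2,0,0,0,0],[-1,0,0,0,0,0,0]]

```text
clock: 29.4
position: [0.5939, 0.0101, 0.2108]
ee_rot: [-3.133, -0.003, 1.642]
contact_force: [-0.4, -0.7, -0.2]
gripper_width: 0.0881
```

```bash
python3 plan.py .597 .006 .12 1.645; python3 - <<'E'
from h import *
c=r.capture("wrist");cv2.imwrite("pics/w26.png",c["pixels"])
c=r.capture("side");crop(c["pixels"],240,130,100,110,5,"s26")
E
```

```text
29.4 [0.5939 0.0101 0.2108] [-3.133e+00 -3.000e-03  1.642e+00] [-0.4 -0.7 -0.2] 0.08812292568411689
[-0.05, 0.04, 1.0, -0.09, -0.03, -0.03]
[-0.05, 0.03, 1.0, 0.0, -0.0, -0.0]
[-0.05, 0.03, 1.0, 0.0, -0.0, -0.0]
[0.0, 0.0, 0.03, 0.0, -0.0, -0.0]
```

View pics/w26.png

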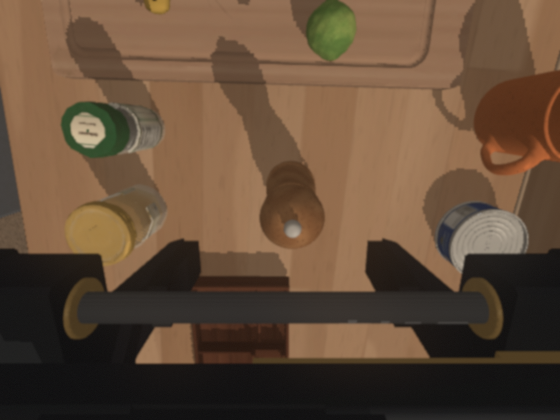

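View pics/s26.png

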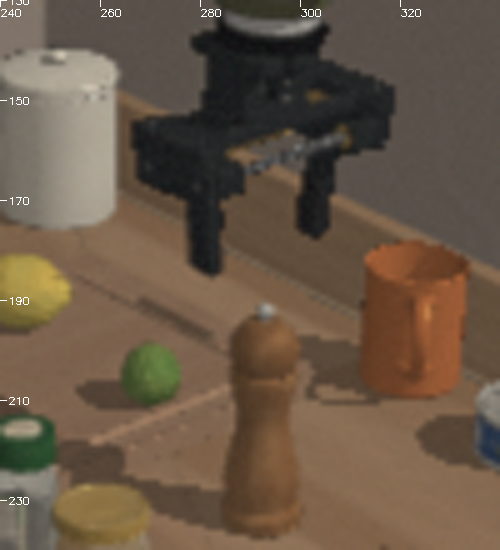

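>>> carry_out:
  deltas:
    - [[-1,-0.05,0.05,0.7,-0.09,0,0],[-1,-0.05,0.05,1,0,0,0],[-1,-0.05,0,0.8,0,0,0],[-1,0,0,0.4,0,0,0],[-1,0,0,0.2,0,0,0]]

```text
clock: 30.0
position: [0.5952, 0.0142, 0.1175]
ee_rot: [3.137, -0.003, 1.651]
contact_force: [1.0, -0.0, 0.6]
gripper_width: 0.0881
```

```bash
python3 plan.py .597 .006 .116 1.645
```

```text
30.0 [0.5952 0.0142 0.1175] [ 3.137e+00 -3.000e-03  1.651e+00] [ 1.  -0.   0.6] 0.08814510113396655
[-0.28, 0.04, 0.05, 0.04, -0.04, 0.06]
```

>>> carry_out:
  deltas:
    - [[-1,-0.25,0.05,0.02,0,0,0.05],[0,0,0,0,0,0,0],[1,0,0,0,0,0,0],[1,0,0,0,0,0,0],[1,0,0,0,0,0,0]]
  squeeze: 25

```text
clock: 30.5
position: [0.5985, 0.0071, 0.1199]
ee_rot: [3.133, -0.002, 1.646]
contact_force: [0.6, -0.4, 0.3]
gripper_width: 0.0579
```

>>> carry_out:
  deltas:
    - [[1,0,0,0,0,0,0],[1,0,0,-0.3,0,0,0],[1,0,0,-0.8,0,0,0],[1,0,0,-1,0,0,0],[1,0,0,-1,0,0,0]]

```text
clock: 31.0
position: [0.5956, 0.0072, 0.2129]
ee_rot: [-3.141, -0.005, 1.646]
contact_force: [0.7, 1.2, -1.4]
gripper_width: 0.047
```

```bash
python3 plan.py .546 -.357 .26 1.645; python3 - <<'E'
from h import *
c=r.capture("side");crop(c["pixels"],240,130,100,110,5,"s27")
E
```

```text
31.0 [0.5956 0.0072 0.2129] [-3.141 -0.005  1.646] [ 0.7  1.2 -1.4] 0.0470099745434733
[-1.0, -0.21, -0.14, -0.01, -0.05, 0.01]
[-1.0, -0.21, -0.13, 0.0, -0.0, 0.0]
[-1.0, -0.21, -0.13, 0.0, -0.0, 0.0]
[-1.0, -0.21, -0.13, 0.0, -0.0, 0.0]
[-1.0, -0.21, -0.13, 0.0, -0.0, 0.0]
[-1.0, -0.22, -0.13, 0.0, -0.0, 0.0]
[-1.0, -0.21, -0.13, 0.0, -0.0, 0.0]
[-1.0, -0.22, -0.13, 0.0, -0.0, 0.0]
[-1.0, -0.21, -0.13, 0.0, -0.0, 0.0]
[-1.0, -0.22, -0.13, 0.0, -0.0, 0.0]
[-1.0, -0.21, -0.13, 0.0, -0.0, 0.0]
[-0.98, -0.21, -0.13, 0.0, -0.0, 0.0]
```

View pics/s27.png

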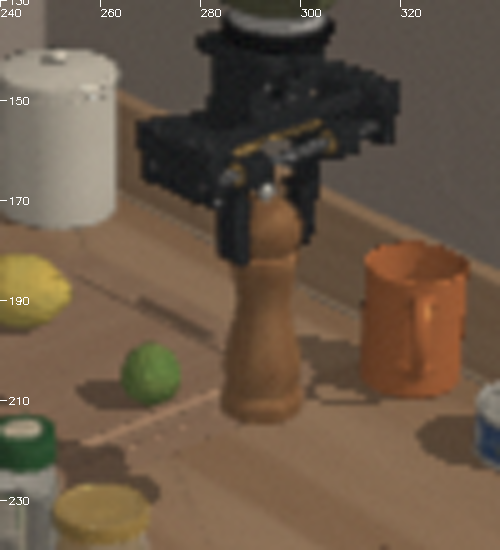

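>>> carry_out:
  deltas:
    - [[1,-0.5,-0.1,0,0,0,0],[1,-0.9,-0.2,0,0,0,0],[1,-1,-0.21,0,0,0,0],[1,-1,-0.21,0,0,0,0],[1,-1,-0.21,0,0,0,0]]

```text
clock: 31.55
position: [0.5774, -0.1311, 0.2153]
ee_rot: [3.137, -0.004, 1.652]
contact_force: [0.5, -0.2, -2.1]
gripper_width: 0.0472
```

>>> carry_out:
  deltas:
    - [[1,-1,-0.21,0,0,0,0],[1,-1,-0.21,0,0,0,0],[1,-1,-0.21,0,0,0,0],[1,-1,-0.21,0,0,0,0],[1,-1,-0.21,0,0,0,0]]

```text
clock: 32.05
position: [0.5518, -0.2934, 0.2072]
ee_rot: [-3.137, -0.01, 1.649]
contact_force: [0.2, 0.2, -2.1]
gripper_width: 0.0471
```

```bash
python3 plan.py .546 -.357 .2 1.645
```

```text
32.05 [ 0.5518 -0.2934  0.2072] [-3.137 -0.01   1.649] [ 0.2  0.2 -2.1] 0.0470935027996187
[-1.0, -0.17, 0.1, -0.05, -0.1, 0.04]
[-1.0, -0.17, 0.12, 0.0, -0.0, 0.0]
[-0.1, -0.01, 0.01, 0.0, -0.0, 0.0]
```

>>> carry_out:
  deltas:
    - [[1,-0.9,0,0,-0.05,-0.1,0.04],[1,-0.5,-0.05,0,0,0,0],[1,-0.2,0,0,0,0,0],[1,0,0,0,0,0,0]]

```text
clock: 32.45
position: [0.5495, -0.3483, 0.2016]
ee_rot: [-3.136, -0.005, 1.639]
contact_force: [0.6, 0.6, -3.3]
gripper_width: 0.0472
```

```bash
python3 plan.py .546 -.357 .13 1.645; python3 - <<'E'
from h import *
c=r.capture("side");crop(c["pixels"],280,130,120,170,3.4,"s28")
E
```

```text
32.45 [ 0.5495 -0.3483  0.2016] [-3.136 -0.005  1.639] [ 0.6  0.6 -3.3] 0.0472021000518933
[-0.12, -0.05, 1.0, -0.06, -0.05, -0.06]
[-0.12, -0.06, 1.0, 0.0, -0.0, 0.0]
[-0.04, -0.02, 0.39, 0.0, -0.0, 0.0]
```

View pics/s28.png

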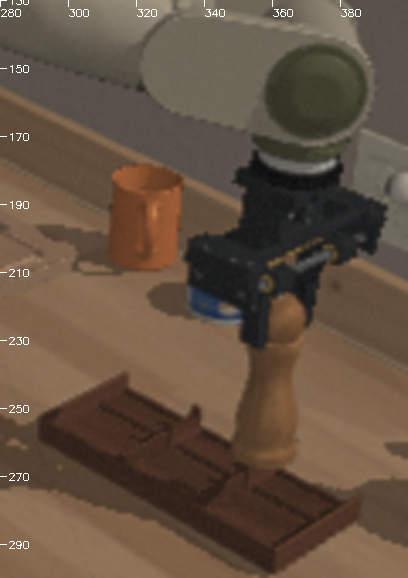

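>>> carry_out:
  deltas:
    - [[1,-0.2,-0.05,0.4,-0.05,-0.05,0],[1,-0.1,-0.05,0.7,0,0,0],[1,0,0,0.7,0,0,0],[1,0,0,0.3,0,0,0],[1,0,0,0.1,0,0,0]]

```text
clock: 33.0
position: [0.5489, -0.3517, 0.1354]
ee_rot: [3.141, 0.0, 1.647]
contact_force: [1.5, 0.7, -1.9]
gripper_width: 0.0472
```

```bash
python3 plan.py .546 -.357 .13 1.645; python3 - <<'E'
from h import *
c=r.capture("side");crop(c["pixels"],320,180,80,120,4.8,"s29")
E
```

```text
33.0 [ 0.5489 -0.3517  0.1354] [3.141 0.    1.647] [ 1.5  0.7 -1.9] 0.04717516859947636
[-0.17, -0.11, 0.18, 0.01, 0.0, 0.02]
```

View pics/s29.png

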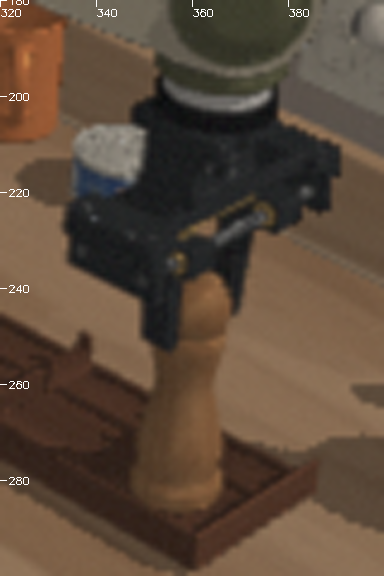

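Mill is inside its well, near the floor. I'll nudge it to centre and lower it.

>>> carry_out:
  deltas:
    - [[1,-0.1,-0.05,0.1,0,0,0],[1,0,0,0.1,0,0,0],[1,0,0,0.05,0,0,0]]

```text
clock: 33.35
position: [0.5488, -0.3555, 0.1309]
ee_rot: [3.137, 0.004, 1.648]
contact_force: [-1.4, 0.1, 8.0]
gripper_width: 0.0472
```

Contact (8 N). Release.

>>> carry_out:
  deltas:
    - [[0.4,0,0,0,0,0,0],[0,0,0,0,0,0,0],[-1,0,0,0,0,0,0],[-1,0,0,0,0,0,0],[-1,0,0,0,0,0,0]]

```text
clock: 33.85
position: [0.5492, -0.3559, 0.1322]
ee_rot: [3.135, 0.006, 1.647]
contact_force: [0.3, 0.9, -0.1]
gripper_width: 0.0689
```

>>> carry_out:
  deltas:
    - [[-1,0,0,-0.6,0,0,0],[-1,0,0,-1,0,0,0],[-1,0,0,-1,0,0,0],[-1,0.5,-0.2,-0.6,0,0,0],[-1,1,-0.4,0,0,0,0]]

```text
clock: 34.35
position: [0.5269, -0.3131, 0.2302]
ee_rot: [3.136, 0.005, 1.645]
contact_force: [0.5, -0.1, 0.3]
gripper_width: 0.088
```

```bash
python3 plan.py .42 -.033 .2 1.645; python3 - <<'E'
from h import *
c=r.capture("side");crop(c["pixels"],280,130,120,170,3.4,"s30")
E
```

```text
34.35 [ 0.5269 -0.3131  0.2302] [3.136 0.005 1.645] [ 0.5 -0.1  0.3] 0.08796361743104782
[1.0, -0.3, 0.1, 0.06, 0.05, 0.0]
[1.0, -0.3, 0.1, -0.0, 0.0, 0.0]
[1.0, -0.3, 0.11, -0.0, 0.0, 0.0]
[1.0, -0.3, 0.1, -0.0, 0.0, 0.0]
[1.0, -0.3, 0.11, -0.0, 0.0, 0.0]
[1.0, -0.3, 0.1, -0.0, 0.0, 0.0]
[1.0, -0.3, 0.11, -0.0, 0.0, 0.0]
[1.0, -0.3, 0.1, -0.0, 0.0, 0.0]
[1.0, -0.29, 0.11, -0.0, 0.0, 0.0]
[0.58, -0.17, 0.06, -0.0, 0.0, 0.0]
```

View pics/s30.png

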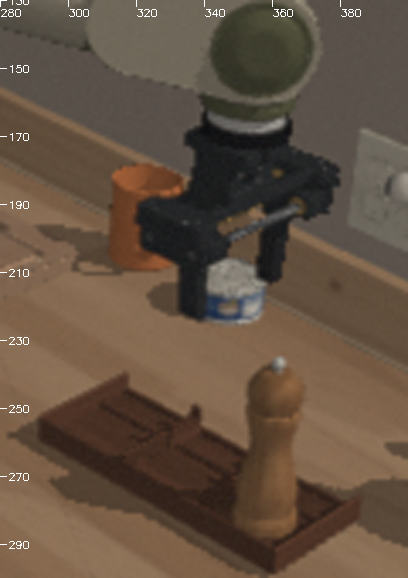

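>>> carry_out:
  deltas:
    - [[-1,1,-0.3,0.1,0.06,0.05,0],[-1,1,-0.3,0.1,0,0,0],[-1,1,-0.3,0.2,0,0,0],[-1,1,-0.3,0.3,0,0,0],[-1,1,-0.3,0.3,0,0,0]]

```text
clock: 34.9
position: [0.4669, -0.1585, 0.1998]
ee_rot: [-3.141, -0.001, 1.645]
contact_force: [0.6, 0.2, 0.4]
gripper_width: 0.0877
```

>>> carry_out:
  deltas:
    - [[-1,1,-0.3,0.3,0,0,0],[-1,1,-0.3,0.3,0,0,0],[-1,0.9,-0.3,0.2,0,0,0],[-1,0.5,-0.2,0,0,0,0],[-1,0.2,0,0,0,0,0]]

```text
clock: 35.4
position: [0.4228, -0.0472, 0.1751]
ee_rot: [-3.142, -0.001, 1.647]
contact_force: [0.2, -1.0, -0.4]
gripper_width: 0.0883
```

```bash
python3 plan.py .42 -.033 .049 1.645; python3 - <<'E'
from h import *
c=r.capture("wrist");cv2.imwrite("pics/w31.png",c["pixels"])
E
```

```text
35.4 [ 0.4228 -0.0472  0.1751] [-3.142e+00 -1.000e-03  1.647e+00] [ 0.2 -1.  -0.4] 0.08834199700716437
[0.11, -0.01, 1.0, -0.0, -0.01, 0.02]
[0.11, -0.01, 1.0, -0.0, -0.0, 0.0]
[0.12, -0.02, 1.0, -0.0, -0.0, 0.0]
[0.11, -0.01, 1.0, -0.0, -0.0, 0.0]
[0.03, -0.01, 0.21, -0.0, -0.0, 0.0]
```

View pics/w31.png

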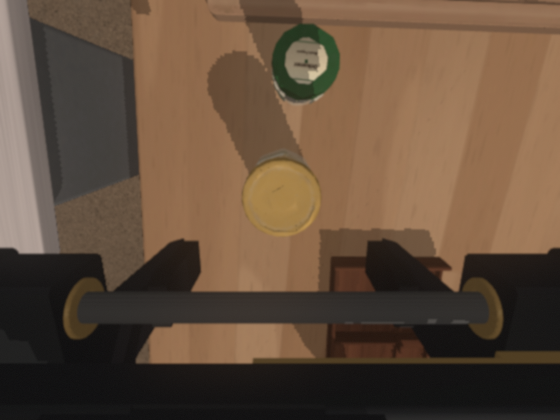

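>>> carry_out:
  deltas:
    - [[-1,0.3,0,0.5,0,0,0],[-1,0.15,0,1,0,0,0],[-1,0,0,1,0,0,0],[-1,0,0,0.9,0,0,0],[-1,0,0,0.4,0,0,0]]

```text
clock: 35.95
position: [0.4288, -0.0383, 0.0612]
ee_rot: [3.13, 0.005, 1.645]
contact_force: [0.3, 0.9, -0.2]
gripper_width: 0.0882
```

```bash
python3 plan.py .42 -.033 .047 1.645
```

```text
35.95 [ 0.4288 -0.0383  0.0612] [3.13  0.005 1.645] [ 0.3  0.9 -0.2] 0.08820764703474235
[0.2, -0.29, 0.47, 0.12, 0.05, 0.0]
```

>>> carry_out:
  deltas:
    - [[-1,0.15,-0.2,0.3,0.12,0.05,0],[-1,0,0,0.1,0,0,0],[-1,0,0,0.02,0,0,0]]

```text
clock: 36.25
position: [0.4234, -0.0358, 0.0472]
ee_rot: [-3.14, -0.001, 1.643]
contact_force: [-0.7, -0.8, -0.2]
gripper_width: 0.0881
```

>>> carry_out:
  deltas:
    - [[1,0,0,0,0,0,0],[1,0,0,0,0,0,0],[1,0,0,0,0,0,0],[1,0,0,0,0,0,0],[1,0,0,0,0,0,0]]
  squeeze: 40

```text
clock: 36.75
position: [0.4238, -0.0362, 0.0486]
ee_rot: [-3.141, 0.0, 1.643]
contact_force: [0.3, -0.4, -3.7]
gripper_width: 0.0628
```

>>> carry_out:
  deltas:
    - [[1,0,0,-0.4,0,0,0],[1,0,0,-0.8,0,0,0],[1,-0.3,0.1,-1,0,0,0],[1,-0.7,0.4,-0.8,0,0,0],[1,-1,0.5,-0.3,0,0,0]]

```text
clock: 37.25
position: [0.4562, -0.0921, 0.1486]
ee_rot: [-3.135, -0.004, 1.647]
contact_force: [2.0, -0.1, -4.7]
gripper_width: 0.0626
```

```bash
python3 plan.py .542 -.263 .14 1.645
```

```text
37.25 [ 0.4562 -0.0921  0.1486] [-3.135 -0.004  1.647] [ 2.  -0.1 -4.7] 0.06261468880927157
[-1.0, 0.41, 0.04, -0.07, -0.04, 0.02]
[-1.0, 0.41, 0.05, 0.0, 0.0, 0.0]
[-1.0, 0.41, 0.05, 0.0, 0.0, 0.0]
[-1.0, 0.41, 0.05, 0.0, 0.0, 0.0]
[-1.0, 0.42, 0.05, 0.0, 0.0, 0.0]
[-0.9, 0.37, 0.04, 0.0, 0.0, 0.0]
```

>>> carry_out:
  deltas:
    - [[1,-1,0.41,0,-0.05,-0.04,0],[1,-1,0.41,0,0,0,0],[1,-1,0.41,0,0,0,0],[1,-1,0.41,0,0,0,0],[1,-0.8,0.4,0,0,0,0]]

```text
clock: 37.75
position: [0.531, -0.2368, 0.1489]
ee_rot: [3.141, 0.001, 1.647]
contact_force: [-0.2, -0.1, -4.4]
gripper_width: 0.0625
```

>>> carry_out:
  deltas:
    - [[1,-0.5,0.25,0,0,0,0],[1,-0.1,0.1,0,0,0,0],[1,0,0,0,0,0,0]]

```text
clock: 38.05
position: [0.5433, -0.2566, 0.1465]
ee_rot: [-3.14, -0.001, 1.645]
contact_force: [-0.0, 0.6, -3.6]
gripper_width: 0.0626
```

```bash
python3 plan.py .542 -.263 .066 1.645; python3 - <<'E'
from h import *
c=r.capture("side");crop(c["pixels"],280,130,120,170,3.4,"s33")
E
```

```text
38.05 [ 0.5433 -0.2566  0.1465] [-3.140e+00 -1.000e-03  1.645e+00] [-0.   0.6 -3.6] 0.06264006794064268
[-0.08, -0.02, 1.0, -0.01, -0.01, -0.0]
[-0.08, -0.02, 1.0, -0.0, 0.0, -0.0]
[-0.05, -0.02, 0.68, -0.0, 0.0, -0.0]
```

View pics/s33.png

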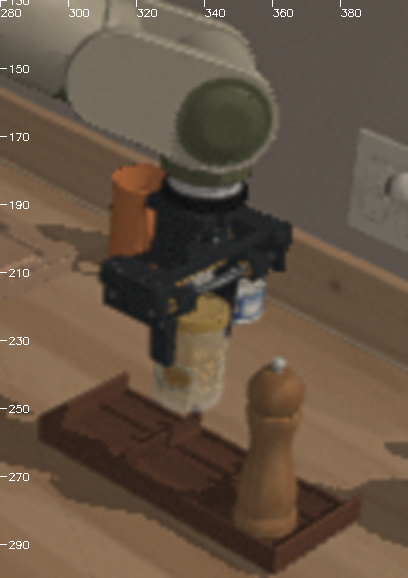

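>>> carry_out:
  deltas:
    - [[1,-0.15,-0.05,0.5,0,0,0],[1,-0.1,-0.05,0.8,0,0,0],[1,0,0,0.7,0,0,0],[1,0,0,0.4,0,0,0],[1,0,0,0.15,0,0,0]]

```text
clock: 38.6
position: [0.5399, -0.2596, 0.0693]
ee_rot: [-3.141, -0.001, 1.649]
contact_force: [-0.2, 0.3, -4.4]
gripper_width: 0.0628
```

```bash
python3 plan.py .541 -.263 .0586 1.645
```

```text
38.6 [ 0.5399 -0.2596  0.0693] [-3.141e+00 -1.000e-03  1.649e+00] [-0.2  0.3 -4.4] 0.06281063346390048
[-0.11, 0.03, 0.36, -0.0, -0.01, 0.04]
```

>>> carry_out:
  deltas:
    - [[1,-0.08,0,0.15,0,0,0.04],[1,0,0,0.08,0,0,0],[1,0,0,0.03,0,0,0],[1,0,0,0.03,0,0,0]]

```text
clock: 39.0
position: [0.5409, -0.2619, 0.062]
ee_rot: [3.14, 0.001, 1.646]
contact_force: [-0.1, 0.7, -5.0]
gripper_width: 0.0627
```

>>> carry_out:
  deltas:
    - [[1,0,0,0.06,0,0,0],[1,0,0,0.04,0,0,0],[1,0,0,0,0,0,0]]

```text
clock: 39.3
position: [0.5412, -0.2622, 0.0595]
ee_rot: [3.139, 0.002, 1.646]
contact_force: [0.5, 0.4, -5.1]
gripper_width: 0.0624
```

>>> carry_out:
  deltas:
    - [[1,0,0,0.04,0,0,0],[1,0,0,0.02,0,0,0],[1,0,0,0,0,0,0]]

```text
clock: 39.6
position: [0.5414, -0.2624, 0.0586]
ee_rot: [3.138, 0.003, 1.645]
contact_force: [-0.5, 0.3, -4.5]
gripper_width: 0.0627
```

>>> carry_out:
  deltas:
    - [[1,0,0,0.05,0,0,0],[1,0,0,0.02,0,0,0]]

```text
clock: 39.8
position: [0.5415, -0.2626, 0.0585]
ee_rot: [3.138, 0.004, 1.646]
contact_force: [-2.4, 0.8, 0.8]
gripper_width: 0.0626
```

Touched. Release and rise.

>>> carry_out:
  deltas:
    - [[0.3,0,0,0,0,0,0],[-0.5,0,0,0,0,0,0],[-1,0,0,0,0,0,0],[-1,0,0,0,0,0,0],[-1,0,0,0,0,0,0]]

```text
clock: 40.3
position: [0.5424, -0.2632, 0.059]
ee_rot: [3.135, 0.006, 1.646]
contact_force: [-0.0, 0.6, -0.1]
gripper_width: 0.0872
```

>>> carry_out:
  deltas:
    - [[-1,0,0,-0.6,0,0,0],[-1,0,0,-1,0,0,0],[-1,0,0,-1,0,0,0],[-1,0.4,-0.1,-1,0,0,0],[-1,1,-0.4,-0.5,0,0,0]]

```text
clock: 40.8
position: [0.5231, -0.223, 0.1833]
ee_rot: [3.138, 0.003, 1.643]
contact_force: [0.2, 0.7, -0.5]
gripper_width: 0.0882
```

```bash
python3 plan.py .428 .0615 .175 1.645; python3 - <<'E'
from h import *
c=r.capture("side");crop(c["pixels"],280,130,120,170,3.4,"s34")
E
```

```text
40.8 [ 0.5231 -0.223   0.1833] [3.138e+00 3.000e-03 1.643e+00] [ 0.2  0.7 -0.5] 0.08821784462966337
[1.0, -0.26, 0.02, 0.04, 0.03, -0.02]
[1.0, -0.25, 0.03, -0.0, 0.0, -0.0]
[1.0, -0.25, 0.03, -0.0, 0.0, -0.0]
[1.0, -0.25, 0.03, -0.0, 0.0, -0.0]
[1.0, -0.26, 0.03, -0.0, 0.0, -0.0]
[1.0, -0.25, 0.03, -0.0, 0.0, -0.0]
[1.0, -0.26, 0.03, -0.0, 0.0, -0.0]
[1.0, -0.25, 0.03, -0.0, 0.0, -0.0]
[1.0, -0.26, 0.02, -0.0, 0.0, -0.0]
[0.69, -0.17, 0.02, -0.0, 0.0, -0.0]
```

View pics/s34.png

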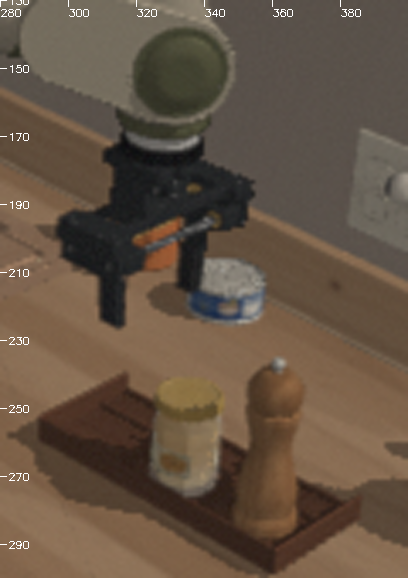

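Nut jar and mill stand upright in their wells. Now the spice jar.

>>> carry_out:
  deltas:
    - [[-1,1,-0.26,0,0.04,0.03,0],[-1,1,-0.26,0,0,0,0],[-1,1,-0.26,0,0,0,0],[-1,1,-0.26,0,0,0,0],[-1,1,-0.26,0,0,0,0]]

```text
clock: 41.35
position: [0.4705, -0.0687, 0.1863]
ee_rot: [3.137, 0.003, 1.643]
contact_force: [1.3, -0.4, 0.9]
gripper_width: 0.0882
```

>>> carry_out:
  deltas:
    - [[-1,1,-0.26,0,0,0,0],[-1,1,-0.26,0,0,0,0],[-1,0.9,-0.25,0,0,0,0],[-1,0.5,-0.2,0,0,0,0],[-1,0.2,0,0,0,0,0]]

```text
clock: 41.85
position: [0.4309, 0.0432, 0.1865]
ee_rot: [3.135, 0.003, 1.645]
contact_force: [-0.0, -0.4, 0.3]
gripper_width: 0.0882
```

```bash
python3 plan.py .428 .0615 .06 1.645; python3 - <<'E'
from h import *
c=r.capture("wrist");cv2.imwrite("pics/w35.png",c["pixels"])
E
```

```text
41.85 [0.4309 0.0432 0.1865] [3.135e+00 3.000e-03 1.645e+00] [-0.  -0.4  0.3] 0.08815672913114846
[0.15, -0.02, 1.0, 0.07, 0.03, 0.0]
[0.15, -0.01, 1.0, 0.0, -0.0, 0.0]
[0.14, -0.01, 1.0, 0.0, -0.0, 0.0]
[0.15, -0.01, 1.0, 0.0, -0.0, 0.0]
[0.03, -0.01, 0.22, 0.0, -0.0, 0.0]
```

View pics/w35.png

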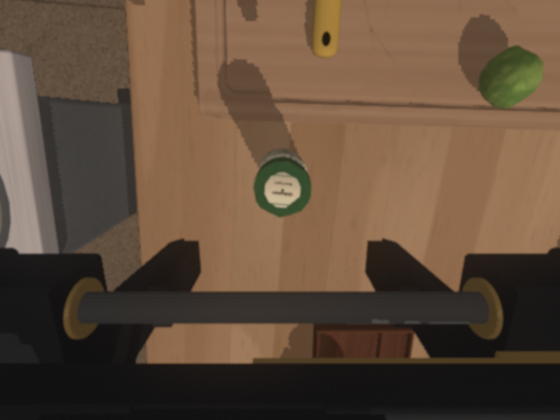

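>>> carry_out:
  deltas:
    - [[-1,0.4,-0.02,0.6,0.06,0.03,0],[-1,0.2,0,1,0,0,0],[-1,0.05,0,1,0,0,0],[-1,0,0,0.9,0,0,0],[-1,0,0,0.4,0,0,0]]

```text
clock: 42.4
position: [0.4342, 0.0603, 0.0676]
ee_rot: [3.132, 0.002, 1.643]
contact_force: [0.9, 0.0, -0.7]
gripper_width: 0.0882
```

```bash
python3 plan.py .428 .0615 .06 1.645
```

```text
42.4 [0.4342 0.0603 0.0676] [3.132e+00 2.000e-03 1.643e+00] [ 0.9  0.  -0.7] 0.08816850395240922
[0.05, -0.21, 0.25, 0.1, 0.02, -0.02]
```

>>> carry_out:
  deltas:
    - [[-1,0.05,-0.15,0.15,0.1,0,0],[0,0,0,0.02,0,0,0],[1,0,0,0,0,0,0],[1,0,0,0,0,0,0],[1,0,0,0,0,0,0]]
  squeeze: 20

```text
clock: 42.9
position: [0.4309, 0.0598, 0.0626]
ee_rot: [-3.141, 0.003, 1.641]
contact_force: [-0.5, 0.1, -0.6]
gripper_width: 0.0579
```

>>> carry_out:
  deltas:
    - [[1,0,0,0,0,0,0],[1,0,0,0,0,0,0],[1,0,0,0,0,0,0]]

```text
clock: 43.2
position: [0.4313, 0.0597, 0.0634]
ee_rot: [3.14, 0.003, 1.641]
contact_force: [0.3, -0.0, -1.8]
gripper_width: 0.0443
```

>>> carry_out:
  deltas:
    - [[1,0,0,-0.4,0,0,0],[1,0,0,-0.9,0,0,0],[1,-0.3,0.1,-1,0,0,0],[1,-0.8,0.3,-0.7,0,0,0],[1,-1,0.35,-0.2,0,0,0]]

```text
clock: 43.7
position: [0.4563, -0.0002, 0.1617]
ee_rot: [-3.138, 0.002, 1.646]
contact_force: [0.6, 0.3, -2.3]
gripper_width: 0.0443
```

>>> carry_out:
  deltas:
    - [[1,-1,0.35,0,0,0,0],[1,-1,0.35,0,0,0,0],[1,-1,0.35,0,0,0,0],[1,-1,0.35,0,0,0,0],[1,-0.8,0.3,0,0,0,0]]

```text
clock: 44.2
position: [0.5201, -0.146, 0.1633]
ee_rot: [-3.14, 0.002, 1.647]
contact_force: [0.7, 0.6, -0.3]
gripper_width: 0.0447
```

```bash
python3 plan.py .532 -.17 .15 1.645
```

```text
44.2 [ 0.5201 -0.146   0.1633] [-3.140e+00  2.000e-03  1.647e+00] [ 0.7  0.6 -0.3] 0.04465446998707947
[-0.83, 0.33, 0.44, -0.01, 0.02, 0.02]
```

>>> carry_out:
  deltas:
    - [[1,-0.5,0.2,0.2,0,0,0],[1,-0.1,0.05,0.4,0,0,0],[1,0,0,0.2,0,0,0],[1,0,0,0,0,0,0]]

```text
clock: 44.6
position: [0.5289, -0.1656, 0.1364]
ee_rot: [-3.138, 0.001, 1.644]
contact_force: [-0.2, -0.2, -0.9]
gripper_width: 0.0444
```

```bash
python3 plan.py .532 -.17 .0734 1.645; python3 - <<'E'
from h import *
c=r.capture("side");crop(c["pixels"],260,130,130,170,3.4,"s36")
E
```

```text
44.6 [ 0.5289 -0.1656  0.1364] [-3.138e+00  1.000e-03  1.644e+00] [-0.2 -0.2 -0.9] 0.04439602543874474
[-0.07, 0.05, 1.0, -0.03, 0.01, -0.01]
[-0.07, 0.04, 1.0, -0.0, 0.0, 0.0]
[-0.01, 0.01, 0.1, -0.0, 0.0, 0.0]
```

View pics/s36.png

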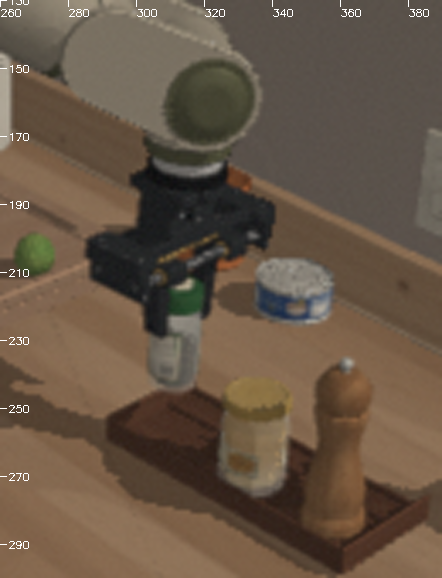

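>>> carry_out:
  deltas:
    - [[1,-0.1,0.05,0.4,0,0,0],[1,-0.05,0,0.6,0,0,0],[1,0,0,0.5,0,0,0],[1,0,0,0.2,0,0,0],[1,0,0,0.1,0,0,0]]

```text
clock: 45.15
position: [0.5311, -0.1681, 0.0807]
ee_rot: [-3.141, 0.003, 1.648]
contact_force: [0.6, -0.3, -0.6]
gripper_width: 0.0444
```

```bash
python3 plan.py .532 -.17 .0734 1.645; python3 - <<'E'
from h import *
c=r.capture("side");crop(c["pixels"],280,180,90,110,5,"s37")
E
```

```text
45.15 [ 0.5311 -0.1681  0.0807] [-3.141e+00  3.000e-03  1.648e+00] [ 0.6 -0.3 -0.6] 0.04444764756192844
[-0.06, 0.03, 0.24, -0.01, 0.03, 0.03]
```

View pics/s37.png

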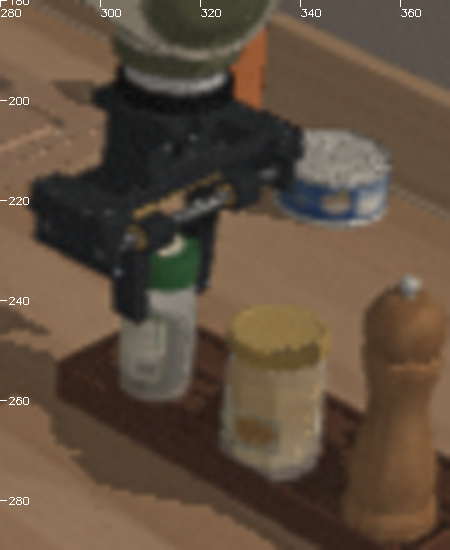

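>>> carry_out:
  deltas:
    - [[1,-0.05,0,0.12,0,0,0],[1,0,0,0.05,0,0,0],[1,0,0,0.05,0,0,0],[1,0,0,0.03,0,0,0]]

```text
clock: 45.6
position: [0.5318, -0.1699, 0.0739]
ee_rot: [3.141, 0.004, 1.648]
contact_force: [-0.2, 0.8, -1.7]
gripper_width: 0.0445
```

>>> carry_out:
  deltas:
    - [[1,0,0,0.06,0,0,0],[1,0,0,0.04,0,0,0],[1,0,0,0.02,0,0,0]]

```text
clock: 45.9
position: [0.5321, -0.1704, 0.0731]
ee_rot: [3.14, 0.006, 1.648]
contact_force: [-0.4, 1.1, 0.2]
gripper_width: 0.0442
```

>>> carry_out:
  deltas:
    - [[1,0,0,0.06,0,0,0],[1,0,0,0.03,0,0,0]]

```text
clock: 46.1
position: [0.5322, -0.1707, 0.073]
ee_rot: [3.139, 0.007, 1.649]
contact_force: [-3.6, 0.5, 6.0]
gripper_width: 0.0445
```

```bash
python3 - <<'E'
from h import *
c=r.capture("side");crop(c["pixels"],280,180,90,110,5,"s38")
E
```

```text
(no output)
```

View pics/s38.png

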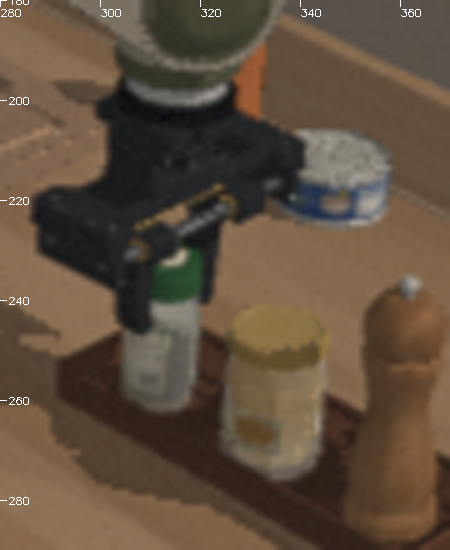

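>>> carry_out:
  deltas:
    - [[0.45,0,0,0,0,0,0],[0.3,0,0,0,0,0,0],[0,0,0,0,0,0,0],[-1,0,0,0,0,0,0],[-1,0,0,0,0,0,0]]

```text
clock: 46.65
position: [0.5326, -0.1709, 0.0731]
ee_rot: [3.138, 0.008, 1.649]
contact_force: [-0.1, -0.3, -0.5]
gripper_width: 0.0582
```

>>> carry_out:
  deltas:
    - [[-1,0,0,-0.5,0,0,0],[-1,0,0,-1,0,0,0],[-1,0,0,-1,0,0,0],[-1,0,0,-1,0,0,0],[-1,0.5,-0.4,-1,0,0,0]]

```text
clock: 47.15
position: [0.518, -0.1561, 0.2084]
ee_rot: [-3.139, 0.003, 1.647]
contact_force: [-0.1, 0.5, 0.8]
gripper_width: 0.0883
```

>>> carry_out:
  deltas:
    - [[-1,1,-0.6,-0.5,0,0,0],[-1,1,-0.6,-0.2,0,0,0],[-1,0.8,-0.5,0,0,0,0],[-1,0.3,0,0,0,0,0],[-1,0,0,0,0,0,0]]

```text
clock: 47.65
position: [0.4591, -0.0645, 0.2347]
ee_rot: [3.135, 0.008, 1.647]
contact_force: [-0.0, 0.2, -0.2]
gripper_width: 0.0881
```

```bash
python3 - <<'E'
from h import *
for n in ("scene","side","wrist"):
    c=r.capture(n);cv2.imwrite(f"pics/{n}40.png",c["pixels"])
E
```

```text
(no output)
```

View pics/scene40.png

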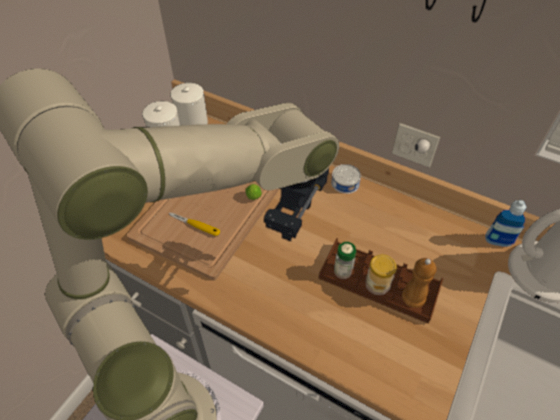

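View pics/side40.png

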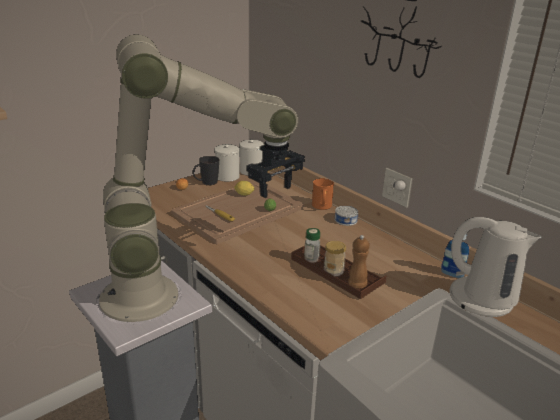

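View pics/wrist40.png

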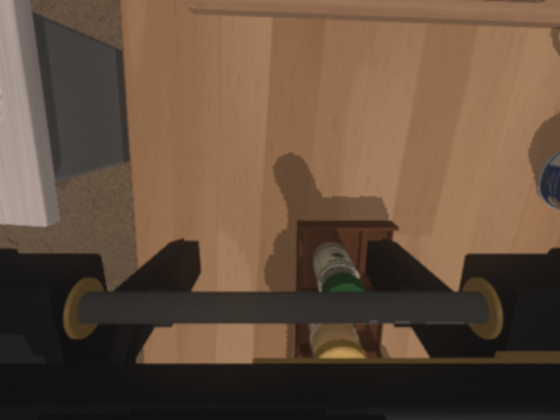

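The scene and side views show all three items upright in their original wells. The peeler lies on the near half of the board at scene pixel (195,224). The lemon, lime and mug are where they started. The arm is clear of everything.

```bash
python3 - <<'E'
from h import *
a=cv2.imread("pics/side0.png").astype(int);b=cv2.imread("pics/side40.png").astype(int)
for n,(x,y,w,h) in dict(lemon=(233,178,24,20),mug=(195,155,25,30),lime=(263,196,14,16)).items(): print(n,np.abs(a-b)[y:y+h,x:x+w].mean().round(1))
print(r.observe()["clock"]);print(r.finish_job())
E
```

```text
lemon 4.4
mug 1.8
lime 3.9
47.8
the job is handed in; nothing more can be done
None
```

The job is done and handed in at 47.8 s of the 128 s allowed.

**What I did:**
- I stood the mill, nut jar and spice jar upright on the bare worktop between caddy and board.
- I laid the peeler across the near half of the board.
- I put the mill, then the nut jar, then the spice jar back into their own wells.

**Last checks:**
- **Peeler:** it measured centred at about (0.457, 0.257) m, roughly 2 mm from the board's mid-line. It lies within about 0.01 rad of parallel to the short sides.
- **Caddy:** the final scene and side pictures show all three items upright in the correct wells and the gripper clear of everything.
- **Left alone:** the lemon, lime and mug match the first pictures; the small differences left look like lighting and shadow.

**Less than perfect:**
- My first caddy fit was about 2 cm off, because I took its origin to be the footprint's centre. I corrected it from the wrist camera before any grasp.
- The first grip on the mill was too high, so I opened and gripped again before lifting.
- Setting the nut jar down on the worktop pushed the wrist force to about 41 N for a moment.
- The spice jar was leaning by about 2–3 degrees in the grip when I released it, but it settled upright.

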